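# Make up two bearing sets

## Task

Make up two bearing sets for the next pumps: on each of the two round grey pads lay one large ball bearing flat and centred, then set one small ball bearing flat and centred on top of it. It does not matter which of the two like bearings goes to which pad. Leave the yellow spacer ring and the black lip seal where they lie.

Things in the scene. Friction and masses are not known exactly. Their poses are not given: they have to be found in the camera images.
- pad_1: Round grey pad fixed to the worktop, 72 mm in diameter and 10 mm high, its flat top marked with a thin dark circle 57 mm across, concentric with the pad. Origin at the centre of its underside (z = 0); z up. One of two alike. Beware: a tool tube juts out over the worktop at y = -0.14, from x = 0.52 back, 0.10 to 0.16 m up; carry parts over it, 0.2 m up.
- pad_2: Round grey pad fixed to the worktop, 72 mm in diameter and 10 mm high, its flat top marked with a thin dark circle 57 mm across, concentric with the pad. Origin at the centre of its underside (z = 0); z up. One of two alike. Beware: on the right a sheet guard 76 mm high covers x = 0.495 to 0.645, y = -0.325 to -0.435; on the left a checking fixture 56 mm high begins at y = 0.105.
- large_bearing_1: Large sealed steel ball bearing, a flat plain-metal ring with a dark seal face and a narrow bore; grip it across its outside: 52 mm outer diameter, 15 mm high, bore 25 mm, about 0.12 kg, lying flat, loose. Origin at the centre of its underside; z up along its axis. One of two alike. Its top is flat enough to stack on.
- large_bearing_2: Large sealed steel ball bearing, a flat plain-metal ring with a dark seal face and a narrow bore; grip it across its outside: 52 mm outer diameter, 15 mm high, bore 25 mm, about 0.12 kg, lying flat, loose. Origin at the centre of its underside; z up along its axis. One of two alike. Its top is flat enough to stack on.
- small_bearing_1: Small sealed steel ball bearing, a flat plain-metal ring with a dark seal face and a narrow bore; grip it across its outside: 42 mm outer diameter, 12 mm high, bore 20 mm, about 0.08 kg, lying flat, loose. Origin at the centre of its underside; z up along its axis. One of two alike.
- small_bearing_2: Small sealed steel ball bearing, a flat plain-metal ring with a dark seal face and a narrow bore; grip it across its outside: 42 mm outer diameter, 12 mm high, bore 20 mm, about 0.08 kg, lying flat, loose. Origin at the centre of its underside; z up along its axis. One of two alike.
- spacer_ring: Yellow passivated spacer ring, 52 mm outer diameter, 7 mm high, with a wide open bore about 38 mm wide: not a bearing, to be left alone. Origin at the centre of its underside.
- lip_seal: Black lip seal, a thin ring of 60 mm outer diameter, 8 mm high, lying beside the other parts: to be left alone. Origin at the centre of its underside.

How it is judged:
By the outcome, as a careful person would: the job done as asked, in the order asked, and still so for the second after the job is handed in, with the robot touching nothing.
It also fails if it takes over 109 s, if anything falls off the work surface, if the arm or the gripper's body presses on something with over 40 N, if the wrist force passes 120 N, or if a joint passes its speed limit or range.

## Robot

A 6-joint arm with a two-finger parallel gripper is mounted at the origin on a cart in front of the work surface, level with it; the furniture and walls round the work are solid. World frame = base frame: x ahead of the robot, y to its left, z up, the work surface at z = 0. Lengths are in mm, angles in rad, forces in N, time in s.
With the tool pointing down it reaches from about 350 to 975 mm from the base axis. Payload 4.9 kg.
Tool frame: the origin (TCP) lies midway between the tips of the shut fingers; the grasp point (between the pads) lies 19 mm behind it; z points along the fingers, x is the direction in which the jaws open and shut, and the axes are right-handed (so a half turn about z gives the same grasp; the last joint's range is limited). The gripper opens to 85 mm and grips with 20 to 120 N. Pads are 22 mm wide; open, the fingers measure 114 mm over their backs; the gripper's body (76 mm by 85 mm) begins 54 mm behind the grasp point. The pads swing forward as they close: fully open they stand 13 mm farther back than shut.
Start: joints at [-1.374, 0.053, 1.613, -0, 1.476, -0.119], TCP at [194.105, -594.075, 231.304] pointing down, gripper open.
Joint ranges: [-3.01, 3.01], [-1.01, 2.22], [0.06, 2.58], [-1.02, 4.17], [0.09, 2.62], [-3.14, 3.14]. Speed limits (rad/s): [2.57, 2.57, 3.14, 3.14, 3.14, 3.14].

## Interface

Orientations are given as a rotation vector (axis times angle).
In Python, from station import env, camera, order gives the robot as it stands. The module is installed in compiled form; this text tells all that it offers.
- The arm moves only by the shell command python3 -m inch 'ROWS' [FORCE]. ROWS is JSON, a list of rows, each a list of 3 entries, a list of its own where there are three numbers: the finger opening in cm, from 0 to 8.54, then the shift along the tool's x, y, z in cm, then the turn about the tool's z in rad. A call has 1 to 5 rows; each row shifts and turns the pose as measured when the row begins, along the tool's axes as they then stand; what a row does not reach is not made up. A row lasts 1/12 s, in which the tool goes at most 41.7 mm and 7.16 degrees, less where a joint would pass 70% of its speed; a pose out of reach is approached as far as the arm can. A call is refused whole if a number of a shift passes 4.17 or a number of a turn 0.125, either way. A call with a gripper value outside its range is refused whole. The fingers move at their own pace and stop on an object; FORCE is the grip in N (left out, the last holds). Time passes only in rows, so rows that do not move let the fingers close. It gives the time, the measured TCP pose, the force and the opening at its end, in the units of the state.
- env.observe(): the state, without advancing time (a new reading comes with each control period).
- camera(name): name is "side" or "top" or "wrist"; returns a dict with "frame" (384x512x3 uint8, red, green, blue), "z_map" (384x512 float32, mm along the optical axis (not along the pixel's ray), 0 where there is no reading), "mtx" (3x3 intrinsics, pixels), "view" (4x4, takes a point from world to camera coordinates). Camera axes: x right, y down, z forward; pixel columns grow to the right and rows downward; lengths in mm; the calibration is good to about 2 mm. The wrist camera is an equidistant fisheye: a pixel r from the principal point sees the ray r / f radians off the axis. A picture is of the moment at which its call begins.
- order.sign_off(): hands the job in, once; it reports no verdict.
The state is a dict: "time": time; "joints": joint angles; "dq": joint speeds; "effort": joint torques, N m; "position": TCP position; "ee_rot": TCP orientation; "ft_force": force on the tool from outside, world axes, zero at the start; "wrist_torque": the same for the moment, N m; "finger_gap": finger opening in mm.
Only numpy, scipy, OpenCV 4.12 (cv2) and the standard library are available. Lean on these libraries where they do the work, as an engineer would, in place of code of your own. Each camera call takes 0.05 s, during which the arm holds its last target.

## Working session

There is one attempt and no reset: what is moved stays moved. The work goes in short steps, Python scripts to look and compute and a shell command to move; the robot and the scene stay as the last step left them, time stands still between calls to the robot, and variables do not carry over. Pictures are saved under pics/ and viewed, and the job is handed in when it is done.

```bash
ls; mkdir -p pics; python3 - <<'E'
from station import env,camera
import cv2,numpy as np
s=env.observe(); print(s)
for n in ("top","side","wrist"):
    c=camera(n); cv2.imwrite(f"pics/{n}0.png",c["frame"][:,:,::-1]); print(n,c["mtx"].tolist(),np.round(c["view"],4).tolist(), c["z_map"].min(),c["z_map"].max())
E
```

```text
pics
{'time': 0.0, 'joints': array([-1.37398430e+00,  5.33134057e-02,  1.61430459e+00, -2.23300129e-05,
        1.47600448e+00, -1.18990989e-01]), 'dq': array([ 0.00102092, -0.00026999,  0.0002738 ,  0.0020497 , -0.00116244,
        0.00100074]), 'effort': array([-1.60863412e-03, -3.93684340e+01, -3.70178175e+01, -3.13030005e-04,
        6.93973299e-03,  1.48626276e-05]), 'position': array([ 193.98830139, -593.47062086,  230.08363679]), 'ee_rot': array([-2.54201731e+00,  1.84368939e+00,  2.36324528e-03]), 'ft_force': array([ 0.27121085,  0.01980125, -0.72108935]), 'wrist_torque': array([-0.00206205,  0.04767603,  0.04915278]), 'finger_gap': 85.35658501389763}
top [[474.0365755099714, 0.0, 260.4695910814575], [0.0, 474.0365755099714, 191.3531286723531], [0.0, 0.0, 1.0]] [[-0.0208, -0.9995, -0.0217, -135.7153], [-0.9943, 0.023, -0.104, 520.8402], [0.1044, 0.0194, -0.9943, 931.0542], [0.0, 0.0, 0.0, 1.0]] 0.0 1882.3889
side [[460.59976965286165, 0.0, 249.3838332649133], [0.0, 460.59976965286165, 182.33771473271364], [0.0, 0.0, 1.0]] [[0.9985, -0.0494, -0.0218, -518.1859], [-0.0471, -0.5998, -0.7988, -15.474], [0.0264, 0.7987, -0.6012, 1119.8405], [0.0, 0.0, 0.0, 1.0]] 0.0 3717.8738
wrist [[297.3186396354542, 0.0, 253.46618006660032], [0.0, 297.3186396354542, 191.73855965627874], [0.0, 0.0, 1.0]] [[0.3117, -0.9502, -0.0018, -623.7818], [-0.9013, -0.2963, 0.316, -41.0052], [-0.3008, -0.0969, -0.9488, 379.7584], [0.0, 0.0, 0.0, 1.0]] 0.0 1788.9579
```

View pics/top0.png

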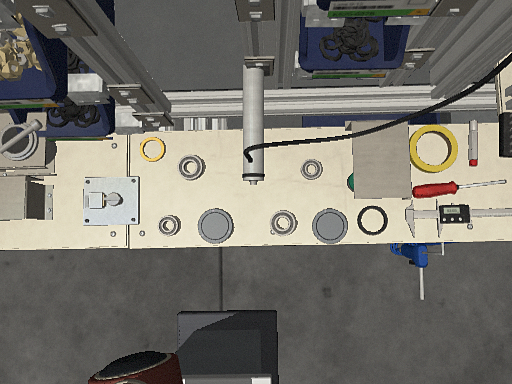

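View pics/side0.png

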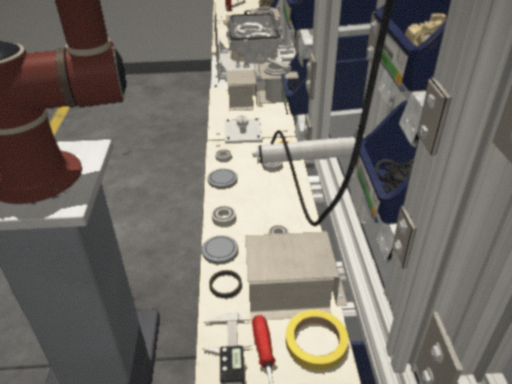

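View pics/wrist0.png

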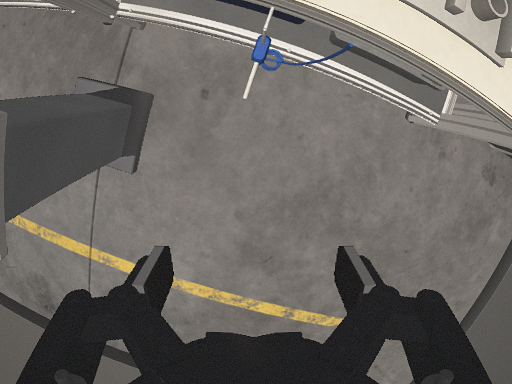

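Top view: image right is −y and up is +x. Pads are at about (215,226) and (330,226). The ring candidates are at (191,168), (284,223), (170,226) and (312,169), with the yellow ring at (152,149) and the lip seal at (372,220). The tube is at (253,120), with a cable running to its right. Next I'll enlarge and measure.

```bash
cat > h.py <<'E'
from station import env,camera
import cv2,numpy as np
from scipy.spatial.transform import Rotation as R
def pix2w(c,u,v,z):
    K=c["mtx"];V=c["view"];Rm=V[:3,:3];t=V[:3,3]
    d=Rm.T@np.array([(u-K[0,2])/K[0,0],(v-K[1,2])/K[1,1],1.]); o=-Rm.T@t
    return o+d*(z-o[2])/d[2]
def cloud(c):
    Z=c["z_map"];K=c["mtx"];V=c["view"];v,u=np.mgrid[:Z.shape[0],:Z.shape[1]]
    P=np.stack([(u-K[0,2])/K[0,0]*Z,(v-K[1,2])/K[1,1]*Z,Z],-1)
    W=(P-V[:3,3])@V[:3,:3]; W[Z<=0]=np.nan; return W
E
python3 - <<'E'
from h import *
c=camera("top"); f=c["frame"][:,:,::-1]
cv2.imwrite("pics/top1.png",cv2.resize(f[130:255,130:400],None,fx=2.9,fy=2.9,interpolation=cv2.INTER_CUBIC))
W=cloud(c)
for n,u,v,z in [("L",191,168,15),("L",284,223,15),("S",170,226,12),("S",312,169,12),("P",215,226,10),("P",330,226,10),("sp",152,149,7),("lip",372,220,8)]:
    print(n,pix2w(c,u,v,z).round(1))
# cable
W2=W.copy()
for u,v in [(250,158),(270,150),(300,149),(340,144),(380,132),(420,115),(460,93),(500,65),(253,120),(253,175),(360,160),(380,190),(120,200),(353,182)]:
    w=W[v-1:v+2,u-1:u+2].reshape(-1,3); print(u,v,w[np.nanargmax(w[:,2])].round(0))
# top obstacles z>20 map in region
m=(W[...,2]>20)&(W[...,0]>300)&(W[...,0]<700)
print(np.nanmedian(W[200:205,250:255,2]))
E
```

```text
L [570.5  -5.   15. ]
L [ 453.3 -193.2   15. ]
S [452.4  39.2  12. ]
S [ 562.8 -253.6   12. ]
P [450.5 -52.6  10. ]
P [ 445.4 -286.5   10. ]
sp [613.8  77.8   7. ]
lip [ 455.8 -372.2    8. ]
250 158 [ 564. -131.  162.]
270 150 [ 606. -166.    4.]
300 149 [ 605. -233.    3.]
340 144 [ 615. -314.    4.]
380 132 [ 623. -382.   81.]
420 115 [ 619. -412.  215.]
460 93 [ 629. -451.  291.]
500 65 [ 634. -464.  387.]
253 120 [ 632. -141.  152.]
253 175 [ 536. -139.  148.]
360 160 [ 570. -341.   80.]
380 190 [ 507. -374.   80.]
120 200 [506. 130.  56.]
353 182 [ 524. -326.   79.]
2.1600109843986988
```

View pics/top1.png

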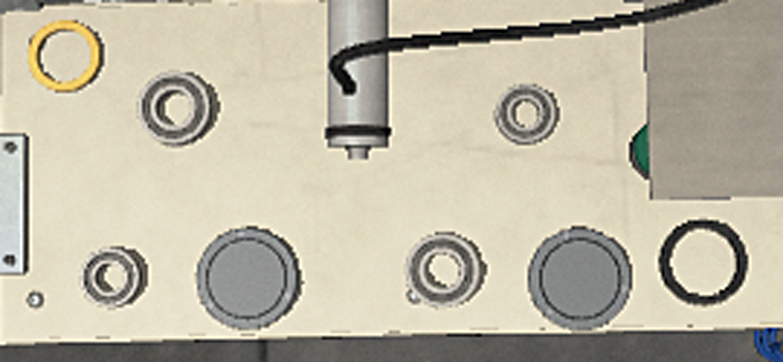

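```bash
cat >> h.py <<'E'
def proj(c,P):
    P=np.atleast_2d(P).astype(float);V=c["view"];K=c["mtx"];p=P@V[:3,:3].T+V[:3,3]
    if c.get("fish"):
        r=np.hypot(p[:,0],p[:,1]);th=np.arctan2(r,p[:,2]);s=np.where(r>1e-9,th/np.maximum(r,1e-9),0)
        x=p[:,0]*s;y=p[:,1]*s
    else: x=p[:,0]/p[:,2];y=p[:,1]/p[:,2]
    return np.stack([K[0,0]*x+K[0,2],K[1,1]*y+K[1,2]],-1)
def cam(n):
    c=dict(camera(n)); c["fish"]=(n=="wrist"); return c
def rect(c,cx,cy,z,half=45,s=4):
    # image up=+x, right=-y ; s px per mm
    n=int(2*half*s); i,j=np.mgrid[:n,:n]
    X=cx+half-i/s; Y=cy+half-j/s
    q=proj(c,np.stack([X.ravel(),Y.ravel(),np.full(X.size,z)],-1)).astype(np.float32).reshape(n,n,2)
    return cv2.remap(c["frame"][:,:,::-1],q[...,0],q[...,1],cv2.INTER_CUBIC)
def tool():
    s=env.observe(); Rm=R.from_rotvec(s["ee_rot"]).as_matrix(); return s,Rm,np.asarray(s["position"])
def circ(c,cx,cy,z,r0,half=45,s=4,win=5,sign=0):
    """radial-gradient circle fit about expected radius; returns centre, radius"""
    g=cv2.GaussianBlur(cv2.cvtColor(rect(c,cx,cy,z,half,s),cv2.COLOR_BGR2GRAY).astype(np.float32),(0,0),2)
    ox,oy=0.,0.
    for it in range(6):
        pts=[]
        for a in np.linspace(0,2*np.pi,120,endpoint=False):
            rr=np.arange(r0-win,r0+win,0.25)
            x=ox+rr*np.cos(a);y=oy+rr*np.sin(a)
            v=cv2.remap(g,((half-y)*s).astype(np.float32)[None],((half-x)*s).astype(np.float32)[None],cv2.INTER_LINEAR)[0]
            d=np.gradient(v); d=np.abs(d) if sign==0 else d*sign
            k=d.argmax(); pts.append((x[k],y[k]))
        pts=np.array(pts); w=np.ones(len(pts),bool)
        for _ in range(4):
            A=np.c_[2*pts[w],np.ones(w.sum())];b=(pts[w]**2).sum(1)
            q=np.linalg.lstsq(A,b,rcond=None)[0]; r=np.sqrt(q[2]+q[0]**2+q[1]**2)
            e=np.abs(np.hypot(*(pts-q[:2]).T)-r); w=e<max(1.0,1.5*np.median(e))
        ox,oy=q[:2]
    return np.round([cx+ox,cy+oy,r,e[w].mean(),w.sum()],2)
E
python3 - <<'E'
from h import *
c=cam("top"); tiles=[]
for n,u,v,z,r in [("L",191,168,15,26),("L",284,223,15,26),("S",170,226,12,21),("S",312,169,12,21),("P",215,226,10,36),("P",330,226,10,36),("sp",152,149,7,26),("lip",372,220,8,30)]:
    p=pix2w(c,u,v,z); 
    im=rect(c,p[0],p[1],z,45,4); q=circ(c,p[0],p[1],z,r)
    print(n,p[:2].round(1),q)
    cv2.circle(im,(int((45-(q[1]-p[1]))*4),int((45-(q[0]-p[0]))*4)),int(q[2]*4),(0,0,255),1)
    tiles.append(cv2.resize(im,(195,195)))
cv2.imwrite("pics/rect.png",np.vstack([np.hstack(tiles[:4]),np.hstack(tiles[4:])]))
s,Rm,p=tool(); print(Rm.round(3)); w=cam("wrist"); V=w["view"]; C=-V[:3,:3].T@V[:3,3]; print("cam in tool",(Rm.T@(C-p)).round(1),"axis in tool",(Rm.T@V[2,:3]).round(3), "xaxis",(Rm.T@V[0,:3]).round(3))
# cable
W=cloud(c); g=c["frame"].max(2); m=(g<60); m[:130]=0;m[175:]=0;m[:,:245]=0;m[:,350:]=0
v,u=np.nonzero(m)
for k in range(0,len(u),12): print(u[k],v[k],W[v[k],u[k]].round(0))
E
```

```text
L [570.5  -5. ] [ 5.7305e+02 -1.0050e+01  2.4150e+01  5.0000e-01  7.3000e+01]
L [ 453.3 -193.2] [ 4.5448e+02 -1.9319e+02  2.5800e+01  3.6000e-01  7.7000e+01]
S [452.4  39.2] [4.5592e+02 3.5910e+01 1.9010e+01 4.3000e-01 7.5000e+01]
S [ 562.8 -253.6] [ 562.44 -253.53   21.24    0.62   74.  ]
P [450.5 -52.6] [ 4.5139e+02 -5.2930e+01  3.6760e+01  3.7000e-01  1.0900e+02]
P [ 445.4 -286.5] [ 4.4600e+02 -2.8562e+02  3.6610e+01  4.4000e-01  1.0200e+02]
sp [613.8  77.8] [6.1365e+02 7.2090e+01 2.3090e+01 4.4000e-01 7.0000e+01]
lip [ 455.8 -372.2] [ 4.5597e+02 -3.7236e+02  3.0590e+01  3.7000e-01  1.1800e+02]
[[ 0.311 -0.951 -0.   ]
 [-0.951 -0.311  0.001]
 [-0.001 -0.    -1.   ]]
cam in tool [  -0.3  -81.8 -141.9] axis in tool [0.    0.316 0.949] xaxis [ 1.    -0.001 -0.   ]
348 134 [ 613. -314.  104.]
337 136 [ 610. -294.  104.]
349 136 [ 609. -316.  104.]
338 137 [ 608. -295.  106.]
316 138 [ 604. -253.  119.]
328 138 [ 605. -276.  112.]
340 138 [ 606. -299.  103.]
313 139 [ 601. -247.  125.]
325 139 [ 603. -270.  112.]
337 139 [ 604. -293.  108.]
304 140 [ 598. -230.  131.]
316 140 [ 600. -253.  122.]
328 140 [ 602. -276.  109.]
292 141 [ 595. -208.  142.]
304 141 [ 596. -230.  132.]
316 141 [ 598. -253.  121.]
279 142 [ 591. -184.  154.]
291 142 [ 592. -206.  146.]
303 142 [ 594. -228.  133.]
267 143 [ 587. -163.  167.]
279 143 [ 589. -184.  154.]
291 143 [ 590. -206.  146.]
263 144 [ 585. -156.  169.]
275 144 [ 586. -177.  160.]
287 144 [ 589. -198.  147.]
265 145 [ 584. -159.  166.]
277 145 [ 585. -180.  156.]
262 146 [ 581. -154.  171.]
253 147 [ 579. -139.  176.]
248 148 [ 577. -130.  179.]
246 149 [ 576. -127.  176.]
249 150 [ 574. -132.  176.]
246 154 [ 568. -126.  172.]
249 156 [ 566. -131.  163.]
248 159 [ 561. -129.  158.]
308 165 [ 572. -246.    5.]
248 174 [ 537. -128.  145.]
260 174 [ 537. -149.  141.]
```

View pics/rect.png

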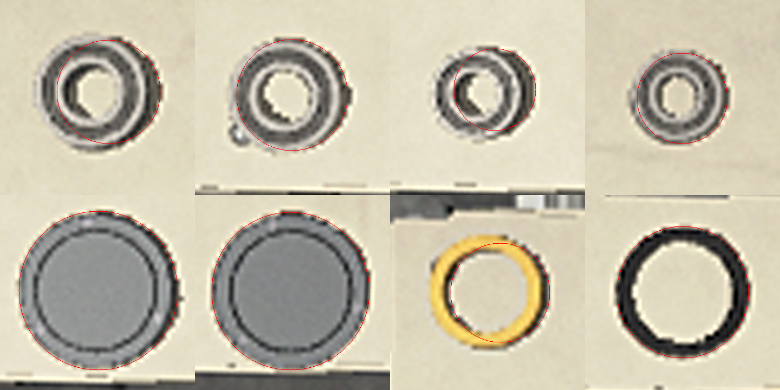

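The top camera localises everything. I also found a cable at z≈120 and x≈600, next to the small bearing at (563,−254). I'll work with the jaws along y and the wrist camera towards −x, so the first job is to turn and travel. A planner helper will print the rows to type.

```bash
cat >> h.py <<'E'
def plan(x=None,y=None,z=None,yaw=None,n=5,vmax=40):
    """print rows (tool cm, turn rad) from the present pose towards the target"""
    s,Rm,p=tool(); t=np.array([p[i] if v is None else v for i,v in enumerate((x,y,z))],float)
    y0=np.arctan2(Rm[1,0],Rm[0,0]); dy=0 if yaw is None else (np.radians(yaw)-y0+np.pi)%(2*np.pi)-np.pi
    d=t-p; N=int(max(np.ceil(np.linalg.norm(d)/vmax),np.ceil(abs(dy)/0.124),1)); 
    print("t",round(s["time"],2),"at",p.round(1),"yaw",round(np.degrees(y0),1),"gap",round(s["finger_gap"],1),"F",np.round(s["ft_force"],1),"N rows",N)
    for k in range(min(n,N)):
        a=y0+dy/N*k; ca,sa=np.cos(a),np.sin(a); w=d/N
        # tool x=(ca,sa), tool y=(sa,-ca), z down
        print([round(v,2)+0. for v in ((ca*w[0]+sa*w[1])/10,(sa*w[0]-ca*w[1])/10,-w[2]/10)],round(-dy/N,3))
E
python3 -c "
from h import *
plan(440,-240,230,90)"
```

```text
t 0.3 at [ 194.1 -593.9  230.9] yaw -71.9 gap 85.6 F [ 0.2 -0.4 -0.7] N rows 23
[np.float64(-1.13), np.float64(-1.49), np.float64(0.0)] -0.123
[np.float64(-0.94), np.float64(-1.62), np.float64(0.0)] -0.123
[np.float64(-0.73), np.float64(-1.72), np.float64(0.0)] -0.123
[np.float64(-0.52), np.float64(-1.8), np.float64(0.0)] -0.123
[np.float64(-0.29), np.float64(-1.85), np.float64(0.0)] -0.123
```

```bash
sed -i 's/round(v,2)+0\. for/float(round(v,2)) for/; s/round(-dy\/N,3)/float(round(-dy\/N,3))/' h.py; python3 -m inch '[[7,[-1.1,-1.5,0],-0.123],[7,[-0.9,-1.6,0],-0.123],[7,[-0.7,-1.7,0],-0.123],[7,[-0.5,-1.8,0],-0.123],[7,[-0.3,-1.8,0],-0.123]]' 40; python3 -c "
from h import *
plan(440,-240,230,90)"
```

```text
time: 0.72
position: [246.1, -517.8, 229.8]
ee_rot: [-2.987, 0.971, 0.002]
ft_force: [0.4, -0.2, -0.2]
finger_gap: 70.3
t 0.72 at [ 246.1 -517.8  229.8] yaw -36.0 gap 70.3 F [ 0.4 -0.2 -0.2] N rows 18
[-0.04, -1.88, -0.0] -0.122
[0.19, -1.87, -0.0] -0.122
[0.42, -1.83, -0.0] -0.122
[0.64, -1.77, -0.0] -0.122
[0.85, -1.68, -0.0] -0.122
```

```bash
python3 -m inch '[[7,[0,-1.9,0],-0.122],[7,[0.2,-1.9,0],-0.122],[7,[0.4,-1.8,0],-0.122],[7,[0.6,-1.8,0],-0.122],[7,[0.8,-1.7,0],-0.122]]'; python3 -c "
from h import *
plan(440,-210,200,90,n=15)"
```

```text
time: 1.13
position: [301.0, -435.5, 229.6]
ee_rot: [-3.14, 0.005, 0.002]
ft_force: [0.5, 0.1, -1.1]
finger_gap: 70.0
t 1.13 at [ 301.  -435.5  229.6] yaw -0.2 gap 70.0 F [ 0.5  0.1 -1.1] N rows 13
[1.06, -1.74, 0.23] -0.121
[1.27, -1.6, 0.23] -0.121
[1.45, -1.43, 0.23] -0.121
[1.61, -1.25, 0.23] -0.121
[1.75, -1.04, 0.23] -0.121
[1.86, -0.82, 0.23] -0.121
[1.95, -0.59, 0.23] -0.121
[2.01, -0.35, 0.23] -0.121
[2.04, -0.11, 0.23] -0.121
[2.03, 0.14, 0.23] -0.121
[2.0, 0.38, 0.23] -0.121
[1.94, 0.62, 0.23] -0.121
[1.85, 0.85, 0.23] -0.121
```

```bash
python3 -m inch '[[7,[1.1,-1.7,0.2],-0.121],[7,[1.3,-1.6,0.2],-0.121],[7,[1.5,-1.4,0.2],-0.121],[7,[1.6,-1.3,0.2],-0.121],[7,[1.8,-1.0,0.2],-0.121]]' >/dev/null; python3 -m inch '[[7,[1.9,-0.8,0.2],-0.121],[7,[2.0,-0.6,0.2],-0.121],[7,[2.0,-0.4,0.2],-0.121],[7,[2.0,-0.1,0.2],-0.121],[7,[2.0,0.1,0.2],-0.121]]' >/dev/null;  python3 -m inch '[[7,[2,0.4,0.2],-0.121],[7,[1.9,0.6,0.2],-0.121],[7,[1.9,0.8,0.2],-0.121],[7,[0,0,0],0]]';python3 - <<'E'
from h import *
plan(454,-193,100,90)
w=cam("wrist"); cv2.imwrite("pics/w1.png",w["frame"][:,:,::-1])
t=cam("top"); cv2.imwrite("pics/t1.png",t["frame"][:,:,::-1])
for n,z,r,x,y in [("L2",15,26,454,-193),("P2",10,36,446,-286),("P1",10,36,451,-53)]:
    print(n,circ(w,x,y,z,r,win=4),circ(t,x,y,z,r,win=4))
E
```

```text
time: 2.3
position: [441.4, -192.4, 203.3]
ee_rot: [2.155, 2.283, 0.001]
ft_force: [-0.0, -0.5, 0.1]
finger_gap: 70.2
t 2.3 at [ 441.4 -192.4  203.3] yaw 93.3 gap 70.2 F [-0.  -0.5  0.1] N rows 3
[-0.05, 0.42, 3.44] 0.019
[-0.04, 0.42, 3.44] 0.019
[-0.03, 0.42, 3.44] 0.019
L2 [ 4.5089e+02 -1.9017e+02  2.5100e+01  4.5000e-01  7.3000e+01] [ 454.88 -190.43   25.77    1.52   87.  ]
P2 [ 4.4549e+02 -2.8379e+02  3.5990e+01  2.9000e-01  1.1500e+02] [ 445.53 -285.28   35.37    1.19   78.  ]
P1 [ 4.5089e+02 -5.4170e+01  3.6680e+01  4.2000e-01  9.0000e+01] [ 4.5146e+02 -5.2720e+01  3.6560e+01  3.5000e-01  8.4000e+01]
```

View pics/w1.png

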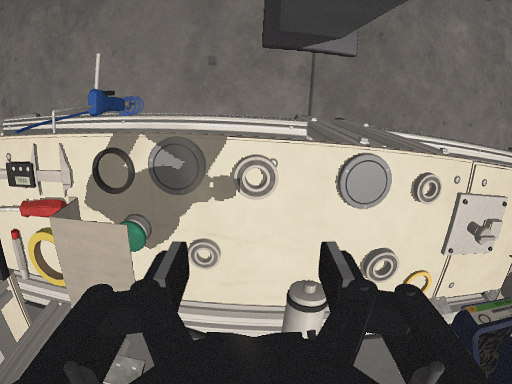

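View pics/t1.png

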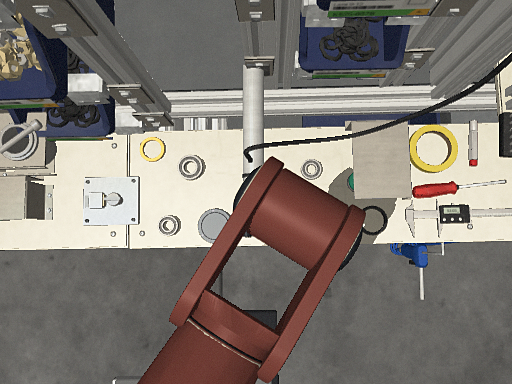

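```bash
python3 - <<'E'
from h import *
t=cam("top"); W=cloud(t)
for u,v in [(245,195),(240,205),(265,215),(275,170),(300,205),(340,190),(350,245),(300,230),(355,215),(260,340),(200,310),(240,230)]:
    print(u,v,W[v,u].round(0))
w=cam("wrist")
ims=[]
for x,y,z in [(454,-193,15),(446,-286,10),(451,-53,10)]:
    im=rect(w,x,y,z,48,4); cv2.drawMarker(im,(192,192),(0,0,255),0,30,1); ims.append(cv2.resize(im,(260,260)))
cv2.imwrite("pics/r1.png",np.hstack(ims))
E
```

```text
245 195 [ 462. -142.  528.]
240 205 [ 452. -137.  528.]
265 215 [ 443. -161.  522.]
275 170 [ 487. -171.  519.]
300 205 [ 451. -194.  523.]
340 190 [ 519. -311.    3.]
350 245 [ 412. -240.  526.]
300 230 [ 428. -194.  523.]
355 215 [ 441. -248.  516.]
260 340 [ 329. -154.  535.]
200 310 [355. -98. 525.]
240 230 [ 429. -137.  531.]
```

View pics/r1.png

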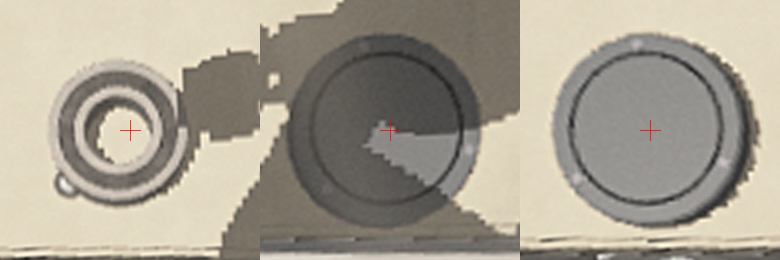

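```bash
cat >> h.py <<'E'
def large(c,x,y,z=15): return [circ(c,x,y,z,21.4,win=3,sign=1)[:4],circ(c,x,y,z,16,win=2.5,sign=-1)[:4]]
def small(c,x,y,z=12): return [circ(c,x,y,z,17.2,win=2.5,sign=1)[:4],circ(c,x,y,z,13,win=2.2,sign=-1)[:4]]
def pad(c,x,y,z=10): return [circ(c,x,y,z,28.5,win=2.5,sign=1)[:4],circ(c,x,y,z,28.5,win=2.5,sign=-1)[:4]]
E
python3 - <<'E'
from h import *
np.set_printoptions(suppress=True)
w=cam("wrist"); t=cam("top")
for n,f,x,y in [("L2",large,454,-190),("L1",large,571,-5),("P2",pad,446,-285),("P1",pad,451,-53),("S1",small,454,38),("S2",small,563,-254)]:
    print(n,"wrist",f(w,x,y),"\n   top",f(t,x,y))
plan(454,-190.5,100,90)
E
```

```text
L2 wrist [array([ 453.97, -188.3 ,   22.08,    0.18]), array([ 454.02, -188.43,   16.09,    0.15])] 
   top [array([ 456.27, -190.09,   21.51,    0.7 ]), array([ 457.65, -192.85,   15.9 ,    0.75])]
L1 wrist [array([572.71,  -1.4 ,  22.01,   0.22]), array([572.73,  -1.54,  16.16,   0.17])] 
   top [array([573.3 ,  -1.43,  22.3 ,   0.23]), array([573.29,  -1.23,  16.11,   0.2 ])]
P2 wrist [array([ 446.63, -284.58,   28.62,    0.16]), array([ 446.66, -284.53,   26.54,    0.14])] 
   top [array([ 444.92, -286.18,   28.99,    0.9 ]), array([ 447.28, -281.52,   28.17,    0.96])]
P1 wrist [array([451.74, -51.46,  28.66,   0.14]), array([451.75, -51.45,  26.62,   0.15])] 
   top [array([451.51, -51.62,  29.04,   0.21]), array([451.48, -51.68,  26.45,   0.21])]
S1 wrist [array([455.17,  35.41,  18.57,   0.53]), array([453.4 ,  37.3 ,  14.23,   0.58])] 
   top [array([454.33,  35.73,  18.54,   0.34]), array([455.16,  35.75,  12.03,   0.4 ])]
S2 wrist [array([ 558.79, -255.59,   16.98,    0.61]), array([ 563.66, -249.73,   13.06,    0.21])] 
   top [array([ 563.88, -250.93,   17.76,    0.24]), array([ 564.02, -250.9 ,   13.02,    0.17])]
t 2.6 at [ 440.4 -195.8  204. ] yaw 92.8 gap 70.1 F [0.2 0.4 0. ] N rows 3
[0.15, 0.46, 3.47] 0.016
[0.16, 0.46, 3.47] 0.016
[0.17, 0.45, 3.47] 0.016
```

The wrist and top fits now agree to about 1 mm using the seal edges. Going above L2.

```bash
python3 -m inch '[[7,[0.6,1.3,3.4],0.016],[7,[0,0,3.4],0.016],[7,[0,0,3.4],0.016],[7,[0,0,0],0],[7,[0,0,0],0]]';python3 - <<'E'
from h import *
np.set_printoptions(suppress=True)
w=cam("wrist"); q=large(w,454,-188.4); print(q); print(pad(w,446.6,-284.5))
m=(q[0]+q[1])/2
plan(m[0],m[1],2,90)
cv2.imwrite("pics/w2.png",w["frame"][:,:,::-1])
E
```

```text
time: 3.02
position: [455.7, -195.4, 104.1]
ee_rot: [2.225, 2.198, 0.002]
ft_force: [-0.5, -0.5, 0.7]
finger_gap: 69.8
[array([ 453.67, -188.23,   21.92,    0.22]), array([ 454.01, -188.36,   16.17,    0.11])]
[array([ 446.55, -284.4 ,   28.48,    0.05]), array([ 446.54, -284.36,   26.71,    0.08])]
t 3.07 at [ 455.2 -195.1  103.7] yaw 89.3 gap 69.6 F [-1.2  0.2 -1.2] N rows 3
[0.23, -0.05, 3.39] -0.004
[0.23, -0.05, 3.39] -0.004
[0.23, -0.05, 3.39] -0.004
```

View pics/w2.png

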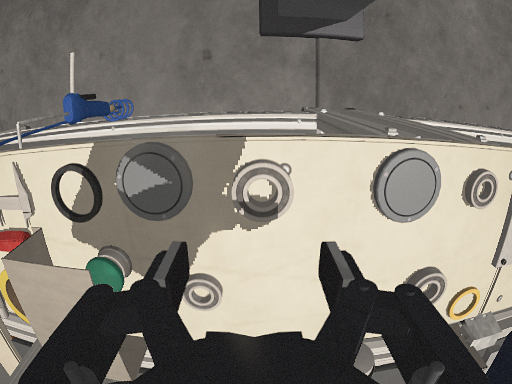

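Both rings and the pads are clear of the fingers. L2 is at pixel (263,191), and its fit is the same at two heights. Descending.

```bash
python3 -m inch '[[7,[0.7,-0.1,3.0],-0.01],[7,[0,0,3.0],0],[7,[0,0,2.5],0],[7,[0,0,0.8],0],[7,[0,0,0],0]]';python3 - <<'E'
from h import *
np.set_printoptions(suppress=True)
plan(454,-188.4,2,90)
E
```

```text
time: 3.48
position: [464.0, -196.1, 21.9]
ee_rot: [2.201, 2.192, 0.01]
ft_force: [0.4, 0.7, -0.1]
finger_gap: 70.2
t 3.48 at [ 464.  -196.1   21.9] yaw 89.7 gap 70.2 F [ 0.4  0.7 -0.1] N rows 1
[0.77, -1.0, 1.99] -0.004
```

```bash
python3 -m inch '[[7,[0.77,-1.0,0],0],[7,[0,0,0],0]]';python3 - <<'E'
from h import *
plan(454,-188.4,2,90)
E
```

```text
time: 3.65
position: [456.1, -190.2, 25.4]
ee_rot: [2.199, 2.188, 0.011]
ft_force: [-0.0, 0.2, -0.5]
finger_gap: 70.2
t 3.65 at [ 456.1 -190.2   25.4] yaw 89.7 gap 70.2 F [-0.   0.2 -0.5] N rows 1
[0.18, -0.21, 2.34] -0.005
```

```bash
python3 -m inch '[[7,[0.2,-0.25,1.2],0],[7,[0,0,0.8],0],[7,[0,0,0],0]]';python3 - <<'E'
from h import *
plan(454,-188.4,2,90); print(tool()[1].round(4)[:,2])
w=cam("wrist"); cv2.imwrite("pics/w3.png",w["frame"][:,:,::-1])
E
```

```text
time: 3.9
position: [459.0, -191.9, 10.3]
ee_rot: [2.191, 2.179, 0.016]
ft_force: [0.4, -0.3, -0.3]
finger_gap: 69.8
t 3.9 at [ 459.  -191.9   10.3] yaw 89.7 gap 69.8 F [ 0.4 -0.3 -0.3] N rows 1
[0.34, -0.51, 0.83] -0.006
[ 0.0435 -0.0294 -0.9986]
```

View pics/w3.png

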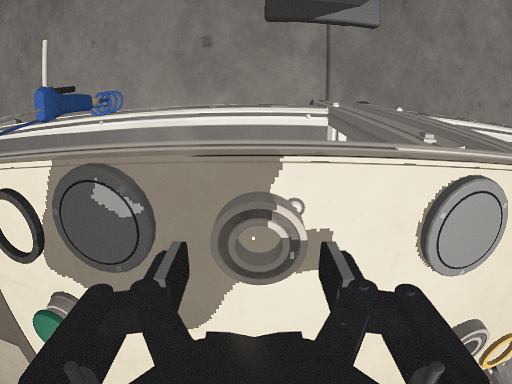

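The tool has picked up about 3° of tilt during the fast descent. I'll check how slow moves affect it.

```bash
sed -i 's/print("t",round/print("tilt deg xy",np.degrees(Rm[:2,2]).round(2),end=" "); print("t",round/' h.py
echo 'from h import *
plan()' > st.py
python3 -m inch '[[7,[0,0,-4],0],[7,[0,0,-4],0]]' >/dev/null; python3 st.py;python3 -m inch '[[7,[0,0,0],0],[7,[0,0,0],0]]'>/dev/null; python3 st.py; python3 -m inch '[[7,[0,0,-0.5],0],[7,[0,0,-0.5],0],[7,[0,0,-0.5],0],[7,[0,0,-0.5],0],[7,[0,0,-0.5],0]]'>/dev/null; python3 st.py; python3 -m inch '[[7,[0,0,0],0],[7,[0,0,0],0]]'>/dev/null; python3 st.py; 
```

```text
tilt deg xy [ 1.42 -1.04] t 4.12 at [ 449.6 -186.2   82.2] yaw 89.7 gap 70.0 F [0.8 0.2 0.8] N rows 1
[0.0, 0.0, -0.0] 0.0
tilt deg xy [ 2.13 -1.47] t 4.28 at [ 454.6 -189.2   91.1] yaw 89.7 gap 69.9 F [-0.8  0.6 -0.4] N rows 1
[0.0, 0.0, -0.0] 0.0
tilt deg xy [ 1.95 -1.36] t 4.7 at [ 452.9 -188.1  115.7] yaw 89.7 gap 69.8 F [-0.3 -0.2 -0.8] N rows 1
[0.0, 0.0, -0.0] 0.0
tilt deg xy [ 1.98 -1.38] t 4.87 at [ 453.2 -188.3  116.5] yaw 89.7 gap 70.1 F [0.8 0.7 0.8] N rows 1
[0.0, 0.0, -0.0] 0.0
```

```bash
python3 -m inch '[[7,[0,0,-4],0],[7,[0,0,-3.2],0],[7,[0,0,-2.5],0],[7,[0,0,-1.8],0],[7,[0,0,-1.3],0]]' >/dev/null; python3 st.py;python3 -m inch '[[7,[0,0,-0.9],0],[7,[0,0,-0.5],0],[7,[0,0,-0.2],0],[7,[0,0,0],0]]'>/dev/null; python3 st.py; 
```

```text
tilt deg xy [ 1.17 -0.89] t 5.28 at [ 444.8 -182.9  241.3] yaw 89.7 gap 70.2 F [ 0.2 -0.4 -0. ] N rows 1
[0.0, 0.0, -0.0] 0.0
tilt deg xy [ 1.37 -1.01] t 5.62 at [ 445.3 -183.1  260.7] yaw 89.7 gap 70.2 F [ 0.4  0.5 -0.7] N rows 1
[0.0, 0.0, -0.0] 0.0
```

```bash
python3 -m inch '[[7,[0,0,0.5],0],[7,[0,0,1],0],[7,[0,0,1.5],0],[7,[0,0,2],0],[7,[0,0,2.5],0]]' >/dev/null; python3 st.py;python3 -m inch '[[7,[0,0,3],0],[7,[0,0,0],0],[7,[0,0,0],0],[7,[0,0,0],0]]'>/dev/null; python3 st.py; 
```

```text
tilt deg xy [ 1.53 -1.11] t 6.03 at [ 447.9 -185.   182. ] yaw 89.7 gap 69.9 F [ 0.6 -0.2 -0.6] N rows 1
[0.0, 0.0, -0.0] 0.0
tilt deg xy [ 0.52 -0.5 ] t 6.37 at [ 442.1 -181.7  138.6] yaw 89.7 gap 70.0 F [ 0.4 -0.7 -0.2] N rows 1
[0.0, 0.0, -0.0] 0.0
```

```bash
python3 -m inch '[[7,[0,0,-3],0],[7,[-0.1,0.2,-2.2],0],[7,[-0.15,0.2,-1.5],0],[7,[-0.15,0.3,-0.9],0],[7,[-0.1,0.3,-0.4],0]]' >/dev/null; python3 st.py;python3 -m inch '[[7,[-0.1,0.2,0],0],[7,[0,0.1,0],0],[7,[0,0,0],0]]'>/dev/null; python3 st.py; 
```

```text
tilt deg xy [ 0.64 -0.56] t 6.78 at [ 451.8 -186.2  225.6] yaw 89.7 gap 70.1 F [ 0.4  0.3 -0.3] N rows 1
[0.0, 0.0, -0.0] 0.0
tilt deg xy [ 0.9  -0.72] t 7.03 at [ 456.8 -188.2  228.6] yaw 89.7 gap 70.3 F [ 0.9 -0.4  0.6] N rows 1
[0.0, 0.0, -0.0] 0.0
```

```bash
python3 -m inch '[[7,[0,0,0.5],0],[7,[0,0,1],0],[7,[0,0,1.5],0],[7,[0,0,2],0],[7,[0,0,2.4],0]]' >/dev/null; python3 -m inch '[[7,[0,0,2.8],0],[7,[0,0,0],0],[7,[0,0,0],0],[7,[0,0,0],0]]'>/dev/null; python3 st.py; 
```

```text
tilt deg xy [ 0.15 -0.27] t 7.78 at [ 452.7 -186.   111.4] yaw 89.7 gap 70.1 F [-0.3 -0.2  0.2] N rows 1
[0.0, 0.0, -0.0] 0.0
```

```bash
python3 -m inch '[[7,[0,0,0.4],0],[7,[0,0,0.8],0],[7,[0,0,1.2],0],[7,[0,0,1.5],0],[7,[0,0,1.5],0]]' >/dev/null; python3 -m inch '[[7,[0,0,1],0],[7,[0,0,0.5],0],[7,[0,0,0],0]]'>/dev/null; python3 st.py; 
```

```text
tilt deg xy [ 0.83 -0.68] t 8.45 at [ 457.9 -189.3   43.9] yaw 89.7 gap 70.3 F [ 0.3  1.  -0.4] N rows 1
[0.0, 0.0, -0.0] 0.0
```

```bash
python3 -m inch '[[7,[0,0,0.3],0],[7,[0,0,0.6],0],[7,[0,0,1.0],0],[7,[0,0,0],0],[7,[0,0,0],0]]' >/dev/null; python3 st.py; 
```

```text
tilt deg xy [ 1.01 -0.78] t 8.87 at [ 459.7 -190.4   24.8] yaw 89.7 gap 69.8 F [ 0.6 -0.3  1. ] N rows 1
[0.0, 0.0, -0.0] 0.0
```

```bash
python3 -m inch '[[7,[0.1,-0.3,0.4],0],[7,[0.1,-0.35,0.7],0],[7,[0.05,-0.25,0.7],0],[7,[0,-0.1,0.4],0],[7,[0,0,0],0]]' >/dev/null; python3 st.py; 
```

```text
tilt deg xy [ 1.06 -0.82] t 9.28 at [ 449.4 -188.1    0.9] yaw 89.7 gap 69.9 F [ 0.5 -0.7 -0. ] N rows 1
[0.0, 0.0, -0.0] 0.0
```

```bash
python3 -m inch '[[7,[0,0.25,-0.1],0],[7,[0,0.25,0],0],[7,[0,0,0],0]]' >/dev/null; python3 - <<'E'
from h import *
np.set_printoptions(suppress=True)
plan(454,-188.4,2)
w=cam("wrist"); cv2.imwrite("pics/w4.png",w["frame"][:,:,::-1]); print(large(w,454,-188.4))
E
```

```text
tilt deg xy [ 1.02 -0.78] t 9.53 at [ 454.3 -187.9    1.5] yaw 89.7 gap 70.0 F [-0.2 -0.  -0.1] N rows 1
[-0.05, -0.03, -0.05] 0.0
[array([ 453.64, -188.27,   21.59,    0.14]), array([ 453.88, -188.41,   16.4 ,    0.15])]
```

View pics/w4.png

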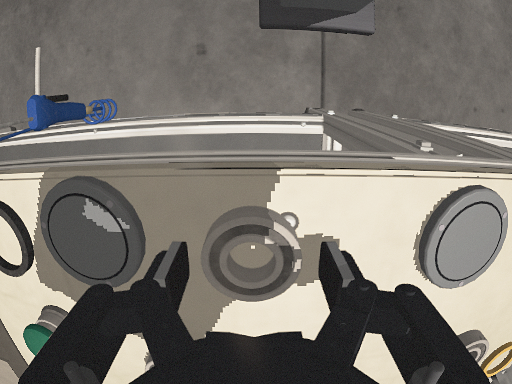

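TCP is within 0.5 mm of L2's centre (fit 453.8,−188.3), and the fingers straddle it. Closing.

```bash
python3 -m inch '[[4.5,[0,0,0],0],[4.5,[0,0,0],0],[4.5,[0,0,0],0],[4.5,[0,0,0],0],[4.5,[0,0,0],0]]' 50; python3 - <<'E'
from h import *
np.set_printoptions(suppress=True)
plan()
w=cam("wrist"); cv2.imwrite("pics/w5.png",w["frame"][:,:,::-1]); print(large(w,454,-188.4))
E
```

```text
time: 10.0
position: [455.4, -188.4, 3.0]
ee_rot: [2.21, 2.198, 0.005]
ft_force: [-0.1, -0.5, -1.3]
finger_gap: 49.8
tilt deg xy [ 1.11 -0.84] t 10.0 at [ 455.4 -188.4    3. ] yaw 89.7 gap 49.8 F [-0.1 -0.5 -1.3] N rows 1
[0.0, 0.0, -0.0] 0.0
[array([ 454.39, -187.59,   21.6 ,    0.09]), array([ 454.58, -187.67,   16.4 ,    0.15])]
```

View pics/w5.png

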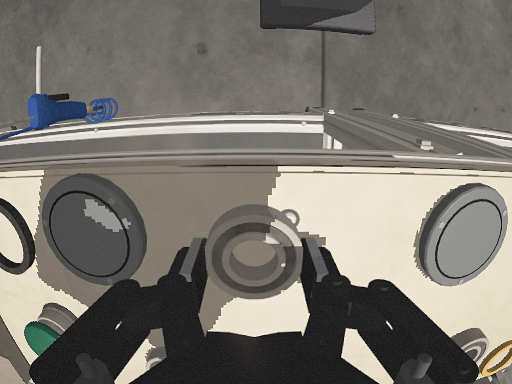

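```bash
python3 -m inch '[[4.5,[0,0,-0.4],0],[4.5,[0,0,-0.8],0],[4.5,[0,0,-1.2],0],[4.5,[-0.2,0,-0.9],0],[4.5,[-0.5,0,-0.5],0]]'; python3 -m inch '[[4.5,[-0.9,0,0],0],[4.5,[-1.2,-0.2,0],0],[4.5,[-1.5,-0.2,0],0],[4.5,[-1.5,-0.2,0],0],[4.5,[-1.2,0,0],0]]'; python3 st.py
```

```text
time: 10.47
position: [452.3, -193.3, 41.2]
ee_rot: [2.214, 2.204, 0.003]
ft_force: [-0.2, 0.5, -1.9]
finger_gap: 49.5
time: 10.88
position: [446.5, -262.0, 44.4]
ee_rot: [2.208, 2.203, 0.003]
ft_force: [0.7, 0.3, -0.6]
finger_gap: 49.7
tilt deg xy [ 1.01 -0.83] t 10.88 at [ 446.5 -262.    44.4] yaw 89.9 gap 49.7 F [ 0.7  0.3 -0.6] N rows 1
[0.0, 0.0, -0.0] 0.0
```

```bash
python3 -m inch '[[4.5,[-0.8,0.1,0],0],[4.5,[-0.6,0,0],0],[4.5,[-0.3,0,0],0],[4.5,[0,0,0],0]]'>/dev/null; python3 - <<'E'
from h import *
np.set_printoptions(suppress=True)
plan(447.4,-285.2,14)
s,Rm,p=tool()
w=cam("wrist"); cv2.imwrite("pics/w6.png",w["frame"][:,:,::-1]); b=p+[-0.9,0.8,0]; print(p[2],large(w,b[0],b[1],p[2]-3+15),pad(w,446.5,-284.4))
E
```

```text
tilt deg xy [ 0.96 -0.82] t 11.22 at [ 446.6 -284.5   43.8] yaw 89.6 gap 49.9 F [-0.3 -0.2 -1. ] N rows 1
[-0.07, 0.08, 2.98] 0.0
43.82996115913539 [array([ 445.71, -283.68,   21.58,    0.09]), array([ 445.83, -283.66,   16.42,    0.11])] [array([ 446.66, -284.58,   28.39,    0.2 ]), array([ 446.74, -284.75,   26.81,    0.16])]
```

View pics/w6.png

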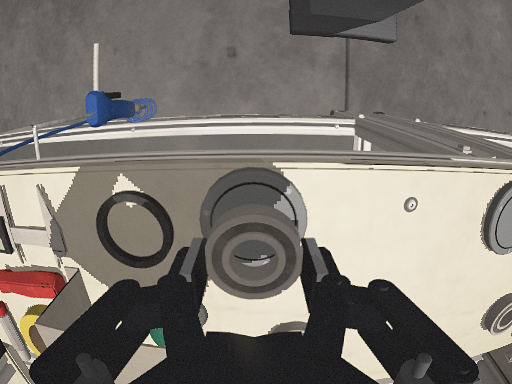

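L2 is held with its centre at (253,257), and the pad ring shows behind it. Lowering with a small correction.

```bash
python3 -m inch '[[4.5,[-0.1,0,0.4],0],[4.5,[0,0,0.7],0],[4.5,[0,0,0.8],0],[4.5,[0,0,0.5],0],[4.5,[0,0,0],0]]'>/dev/null; cat > lk.py <<'E'
from h import *
import sys
np.set_printoptions(suppress=True)
a=sys.argv; kind,name,px,py,dz=a[1],a[2],float(a[3]),float(a[4]),float(a[5])
s,Rm,p=tool(); w=cam("wrist"); cv2.imwrite(f"pics/{name}.png",w["frame"][:,:,::-1])
H={"large":15,"small":12}[kind]; q=globals()[kind](w,p[0]-0.9,p[1]+0.8,p[2]-dz+H)
m=(q[0]+q[1])/2; print(q[0],q[1],"target minus bearing",round(px-m[0],2),round(py-m[1],2)); plan(p[0]+px-m[0],p[1]+py-m[1])
E
python3 lk.py large w7 446.6 -284.5 3
```

```text
[ 445.92 -282.36   21.55    0.12] [ 446.05 -282.37   16.42    0.11] target minus bearing 0.62 -2.13
tilt deg xy [ 0.9  -0.72] t 11.73 at [ 446.8 -283.1   16.8] yaw 89.7 gap 49.8 F [-0.2  0.3 -1.7] N rows 1
[-0.22, 0.06, -0.0] 0.0
```

```bash
python3 -m inch '[[4.5,[-0.2,0,0],0],[4.5,[0,0.05,0.1],0],[4.5,[0,0,0],0]]'>/dev/null;python3 lk.py large w8 446.6 -284.5 3
```

```text
[ 446.55 -284.11   21.58    0.12] [ 446.67 -284.12   16.42    0.11] target minus bearing -0.01 -0.38
tilt deg xy [ 0.89 -0.71] t 12.03 at [ 447.5 -285.    15.7] yaw 89.8 gap 49.6 F [-0.1  0.1 -1.6] N rows 1
[-0.03, -0.01, -0.0] 0.0
```

```bash
python3 -m inch '[[4.5,[-0.02,0,0.15],0],[4.5,[0,0,0.1],0],[4.5,[0,0,0],0]]';python3 lk.py large w9 446.6 -284.5 3
```

```text
time: 12.28
position: [448.1, -285.8, 13.9]
ee_rot: [2.21, 2.202, 0.004]
ft_force: [0.1, -0.1, -0.9]
finger_gap: 49.5
[ 447.17 -284.94   21.6     0.12] [ 447.31 -285.     16.43    0.11] target minus bearing -0.64 0.47
tilt deg xy [ 0.97 -0.78] t 12.33 at [ 448.1 -285.8   13.9] yaw 89.8 gap 49.3 F [ 0.5 -0.4 -0.8] N rows 1
[0.05, -0.07, -0.0] 0.0
```

View pics/w9.png

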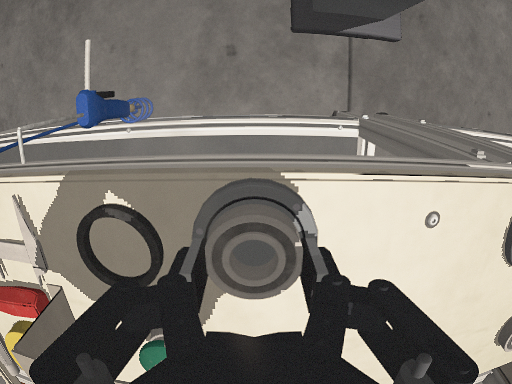

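```bash
python3 -m inch '[[4.5,[0.05,-0.06,0.05],0],[4.5,[0,0,0.05],0]]';python3 -m inch '[[4.5,[0,0,0],0]]'; python3 lk.py large w10 446.6 -284.5 3
```

```text
time: 12.5
position: [447.6, -285.5, 13.1]
ee_rot: [2.21, 2.202, 0.004]
ft_force: [0.2, -0.5, -2.4]
finger_gap: 49.7
time: 12.58
position: [447.6, -285.4, 13.1]
ee_rot: [2.21, 2.202, 0.004]
ft_force: [0.3, -0.9, -1.7]
finger_gap: 49.5
[ 446.67 -284.64   21.57    0.11] [ 446.83 -284.62   16.43    0.11] target minus bearing -0.15 0.13
tilt deg xy [ 0.99 -0.79] t 12.63 at [ 447.6 -285.4   13. ] yaw 89.8 gap 49.8 F [ 0.   0.3 -1.9] N rows 1
[0.01, -0.01, -0.0] 0.0
```

Centred within 0.2 mm at the resting height. I'll nudge down until contact, then open just enough.

```bash
python3 -m inch '[[4.5,[0,0,0.06],0],[4.5,[0,0,0],0]]'; python3 -m inch '[[4.5,[0,0,0.06],0],[4.5,[0,0,0],0]]'; python3 lk.py large w11 446.6 -284.5 3
```

```text
time: 12.8
position: [447.7, -285.5, 12.6]
ee_rot: [2.21, 2.201, 0.004]
ft_force: [-0.3, 0.3, -0.9]
finger_gap: 49.4
time: 12.97
position: [447.9, -285.7, 12.7]
ee_rot: [2.21, 2.202, 0.004]
ft_force: [0.3, 0.0, -1.7]
finger_gap: 49.5
[ 447.01 -284.83   21.59    0.11] [ 447.15 -284.84   16.43    0.11] target minus bearing -0.48 0.33
tilt deg xy [ 1.01 -0.81] t 13.02 at [ 447.9 -285.7   12.7] yaw 89.8 gap 49.6 F [ 0.8 -0.2 -1. ] N rows 1
[0.04, -0.05, -0.0] 0.0
```

```bash
python3 -m inch '[[4.5,[0.05,-0.05,0.12],0],[4.5,[0,0,0.05],0],[4.5,[0,0,0],0]]'; python3 -m inch '[[4.5,[0,0,0.1],0],[4.5,[0,0,0.05],0],[4.5,[0,0,0],0]]'; python3 lk.py large w12 446.6 -284.5 3
```

```text
time: 13.27
position: [448.3, -286.0, 12.7]
ee_rot: [2.208, 2.2, 0.004]
ft_force: [-0.5, 0.5, -1.3]
finger_gap: 49.7
time: 13.52
position: [448.4, -286.0, 12.6]
ee_rot: [2.209, 2.201, 0.004]
ft_force: [0.7, -0.1, -0.6]
finger_gap: 49.3
[ 447.56 -285.24   21.6     0.1 ] [ 447.69 -285.26   16.43    0.11] target minus bearing -1.02 0.75
tilt deg xy [ 1.03 -0.85] t 13.57 at [ 448.5 -286.1   12.6] yaw 89.8 gap 49.9 F [-0.4  0.2  2.2] N rows 1
[0.08, -0.11, -0.0] 0.0
```

```bash
python3 -m inch '[[4.5,[0.08,-0.1,-0.06],0],[4.5,[0.02,-0.02,0],0],[4.5,[0,0,0],0]]'; python3 lk.py large w13 446.6 -284.5 3
```

```text
time: 13.82
position: [447.1, -285.0, 12.6]
ee_rot: [2.209, 2.201, 0.004]
ft_force: [-0.2, 0.2, 2.5]
finger_gap: 49.3
[ 446.23 -284.13   21.57    0.11] [ 446.36 -284.13   16.43    0.11] target minus bearing 0.31 -0.37
tilt deg xy [ 1.05 -0.86] t 13.87 at [ 447.1 -285.    12.6] yaw 89.8 gap 49.4 F [-1.6  1.2 -0.3] N rows 1
[-0.04, 0.03, -0.0] 0.0
```

```bash
python3 -m inch '[[6.5,[0,0,0],0],[6.5,[0,0,0],0],[6.5,[0,0,0],0],[6.5,[0,0,-0.3],0],[6.5,[0,0,-0.6],0]]'; python3 -m inch '[[6.5,[0,0,-1],0],[6.5,[0,0,-1.5],0],[6.5,[0,0,-2],0],[6.5,[0,0,-2],0],[6.5,[0,0,-1.2],0]]'; python3 - <<'E'
from h import *
np.set_printoptions(suppress=True)
w=cam("wrist"); cv2.imwrite("pics/w14.png",w["frame"][:,:,::-1]); print(large(w,446.6,-284.5,25),pad(w,446.6,-284.5))
plan(510,-250,None)
E
```

```text
time: 14.28
position: [446.2, -284.2, 20.4]
ee_rot: [2.21, 2.202, 0.004]
ft_force: [-0.2, -0.2, -0.4]
finger_gap: 65.5
time: 14.7
position: [443.5, -282.0, 101.6]
ee_rot: [2.213, 2.205, 0.003]
ft_force: [0.9, -1.4, 0.8]
finger_gap: 64.7
[array([ 446.47, -284.08,   21.82,    0.15]), array([ 446.65, -284.22,   16.45,    0.1 ])] [array([ 446.8 , -284.71,   28.46,    0.21]), array([ 449.49, -284.63,   28.9 ,    0.43])]
tilt deg xy [ 0.98 -0.79] t 14.75 at [ 444.9 -283.1  104.2] yaw 89.8 gap 64.8 F [ 1.2 -0.6  1.5] N rows 2
[1.67, 3.25, -0.0] 0.0
[1.67, 3.25, -0.0] 0.0
```

View pics/w14.png

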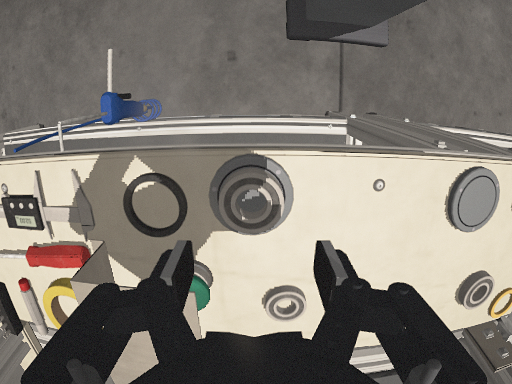

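Large bearing 2 sits centred on pad_2: bearing (446.6,−284.2), pad (446.7,−284.6). Next I approach S2 from the −x side at low height, turned parallel to the cable, and check the clearance before sliding in.

```bash
python3 -m inch '[[6.5,[0.3,0.5,0],-0.034],[6.5,[0.5,1.0,0.3],-0.034],[6.5,[0.5,1.2,0.6],-0.034],[6.5,[0.5,1.2,0.9],-0.034],[6.5,[0.3,1.0,1.2],-0.034]]'>/dev/null; python3 -m inch '[[6.5,[0.2,0.6,1.4],0],[6.5,[0,0.3,1.4],0],[6.5,[0,0,0],0],[6.5,[0,0,0],0]]'>/dev/null; python3 - <<'E'
from h import *
np.set_printoptions(suppress=True)
w=cam("wrist"); cv2.imwrite("pics/w15.png",w["frame"][:,:,::-1]); print(small(w,563.9,-250.4,12))
plan(555,-252,None,99.6)
t=cam("top");cv2.imwrite("pics/t15.png",cv2.resize(t["frame"][110:270,220:400,::-1],None,fx=4,fy=3.7))
t=cam("side");cv2.imwrite("pics/s15.png",cv2.resize(t["frame"][50:350,160:400,::-1],None,fx=2.0,fy=2.0))
E
```

```text
[array([ 563.53, -249.88,   17.67,    0.09]), array([ 563.58, -249.93,   13.01,    0.11])]
tilt deg xy [ 0.78 -0.57] t 15.55 at [ 508.2 -248.    38.3] yaw 101.1 gap 64.9 F [-0.9  0.1 -0.9] N rows 2
[-0.64, 2.26, -0.0] 0.013
[-0.61, 2.27, -0.0] 0.013
```

View pics/w15.png

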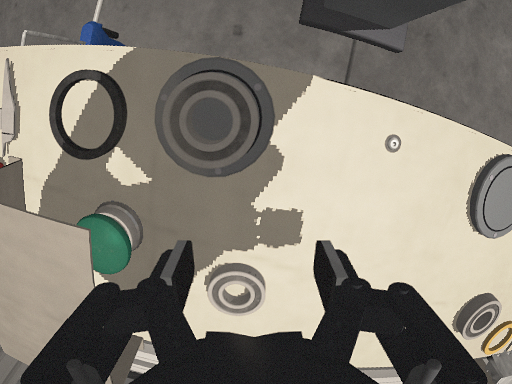

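View pics/t15.png

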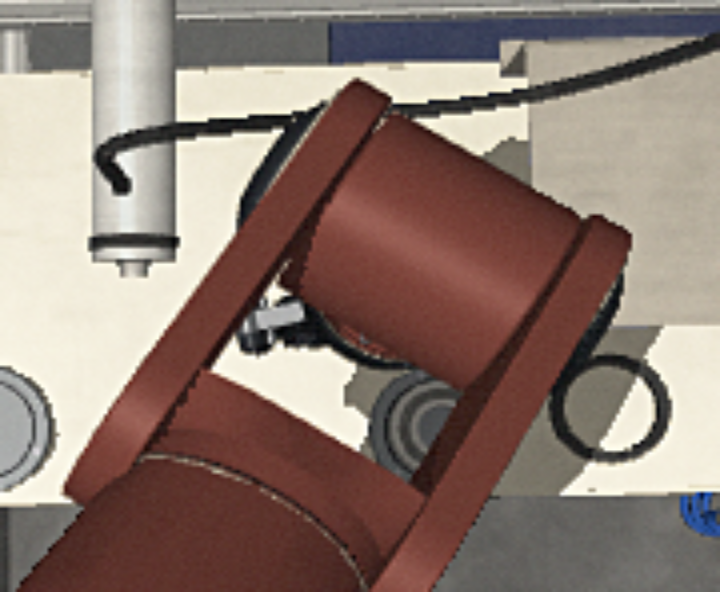

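View pics/s15.png

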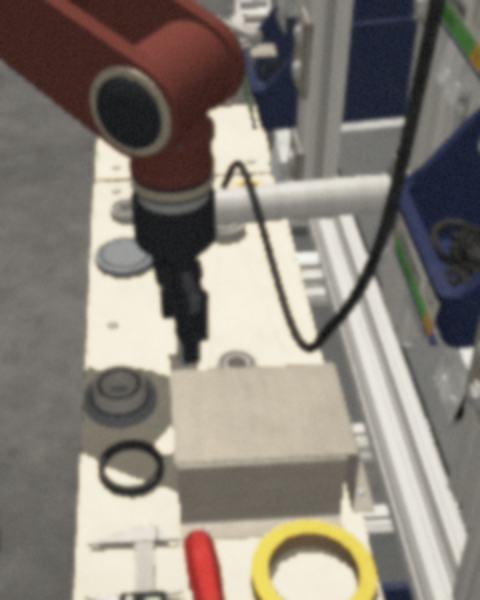

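The side view puts the hand's width across x at about 75 mm, so sliding in with an ~8 mm setback leaves about 5 mm to the cable. Descending short of the part first.

```bash
python3 -m inch '[[6.5,[0,0,0.4],0],[6.5,[-0.1,0.1,0.8],0.005],[6.5,[-0.1,0.1,0.9],0.01],[6.5,[-0.1,0.1,0.7],0.01],[6.5,[0,0,0.3],0]]'>/dev/null; python3 -m inch '[[6.5,[0,0,0],0]]' ; python3 -c "
from h import *
plan(540,-255,3,99.6)"
```

```text
time: 16.15
position: [514.7, -254.4, 9.6]
ee_rot: [2.016, 2.375, 0.003]
ft_force: [-0.1, 0.2, -1.0]
finger_gap: 65.4
tilt deg xy [ 1.23 -0.9 ] t 16.15 at [ 514.7 -254.4    9.6] yaw 99.3 gap 65.4 F [-0.1  0.2 -1. ] N rows 1
[-0.47, 2.49, 0.66] -0.005
```

```bash
python3 -m inch '[[6.5,[-0.1,0.5,0.2],0],[6.5,[-0.1,0.8,0.2],0],[6.5,[-0.1,0.8,0.2],0],[6.5,[0,0.5,0.1],0],[6.5,[0,0,0],0]]'>/dev/null; python3 - <<'E'
from h import *
np.set_printoptions(suppress=True)
w=cam("wrist"); cv2.imwrite("pics/w16.png",w["frame"][:,:,::-1]); print(small(w,563.6,-250,12))
plan(556.5,-252,1.5,99.6)
t=cam("side");cv2.imwrite("pics/s16.png",cv2.resize(t["frame"][50:350,160:400,::-1],None,fx=2.0,fy=2.0))
E
```

```text
[array([ 563.86, -249.95,   17.62,    0.17]), array([ 563.46, -250.31,   13.31,    0.15])]
tilt deg xy [ 1.26 -0.91] t 16.62 at [ 543.7 -253.5    2.4] yaw 99.3 gap 65.0 F [ 0.8  0.5 -0.2] N rows 1
[-0.06, 1.29, 0.09] -0.005
```

View pics/w16.png

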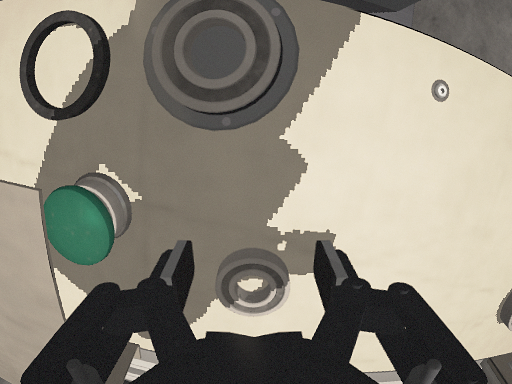

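View pics/s16.png

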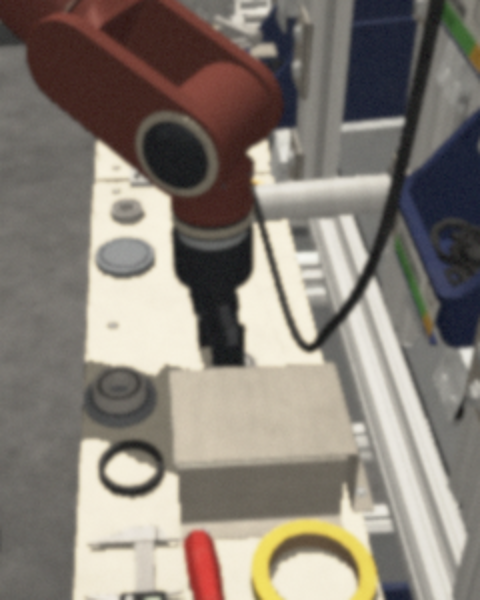

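```bash
python3 - <<'E'
from h import *
np.set_printoptions(suppress=True)
c=cam("side"); s,Rm,p=tool()
def show(P): q=proj(c,P)[0]; return ((q-[160,50])*2).round(1)
for h in (90,110,130,150):
  for r in (-38,38): print(h,r,show(p+Rm@np.array([0,r,-(h)])), end=" ")
  print()
for P in [(607,-295,106),(603,-276,110),(601,-253,121),(597,-230,132),(593,-207,144),(589,-184,154)]: print(P,show(np.array(P,float)))
W=cloud(c)
# cable points from side z_map
g=c["frame"].max(2)
for v,(a,b) in {(50+270//2):(280,300)}.items(): pass
for rr in range(200,350,15):
    v=50+rr//2
    us=[u for u in range(160+255//2,160+330//2) if g[v,u]<70]
    print(rr,[( (u-160)*2, W[v,u].round(0).tolist()) for u in us][:4])
cv2.imwrite("pics/s17.png",cv2.resize(c["frame"][140:240,230:330,::-1],None,fx=5.8,fy=5.8,interpolation=cv2.INTER_CUBIC))
E
```

```text
90 -38 [173.7 309.6] 90 38 [251.3 296.5] 
110 -38 [172.7 292.9] 110 38 [251.3 279.9] 
130 -38 [171.7 275.8] 130 38 [251.4 262.8] 
150 -38 [170.6 258.2] 150 38 [251.4 245.2] 
(607, -295, 106) [289.1 317.7]
(603, -276, 110) [282.  301.3]
(601, -253, 121) [277.  276.8]
(597, -230, 132) [270. 253.]
(593, -207, 144) [263.3 228.9]
(589, -184, 154) [256.6 207.2]
200 [(254, [587.0, -177.0, 158.0])]
215 [(256, [588.0, -191.0, 151.0]), (258, [590.0, -190.0, 150.0]), (260, [592.0, -189.0, 149.0])]
230 [(262, [592.0, -206.0, 142.0]), (296, [816.0, 798.0, -567.0])]
245 []
260 []
275 []
290 []
305 []
320 []
335 [(320, [615.0, -386.0, 166.0]), (322, [616.0, -389.0, 168.0]), (324, [617.0, -394.0, 172.0]), (326, [618.0, -395.0, 173.0])]
```

View pics/s17.png

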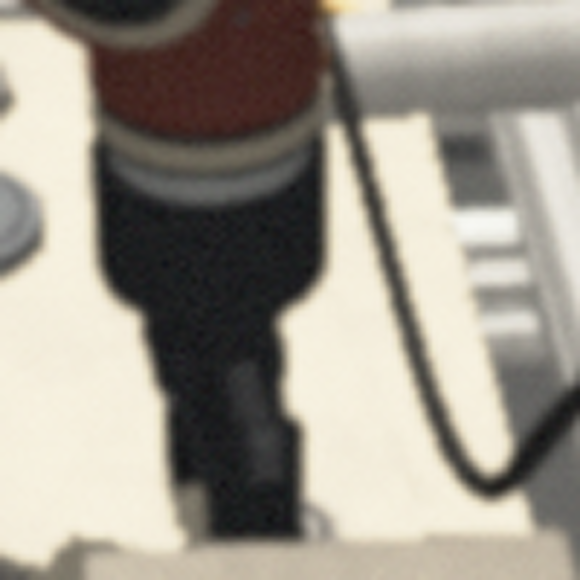

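The hand's wide part shows its right edge at +38 mm, as modelled, and sits at cable height. Stopping 9–10 mm short of centre leaves about 4 mm. I'll creep in.

```bash
python3 -m inch '[[6.5,[0,0.3,0],0],[6.5,[0,0.3,0.05],0],[6.5,[0,0.3,0.05],0],[6.5,[0,0.15,0],0],[6.5,[0,0,0],0]]'; python3 - <<'E'
from h import *
np.set_printoptions(suppress=True)
w=cam("wrist"); cv2.imwrite("pics/w18.png",w["frame"][:,:,::-1]); print(small(w,563.6,-250,12))
plan(555,-252.3,1.5,99.6)
c=cam("side"); cv2.imwrite("pics/s18.png",cv2.resize(c["frame"][140:240,230:330,::-1],None,fx=5.8,fy=5.8,interpolation=cv2.INTER_CUBIC))
E
```

```text
time: 17.13
position: [553.8, -251.7, 1.9]
ee_rot: [2.018, 2.373, 0.003]
ft_force: [0.2, 0.9, -0.1]
finger_gap: 64.9
[array([ 563.93, -249.98,   17.53,    0.24]), array([ 563.57, -250.27,   13.25,    0.14])]
tilt deg xy [ 1.24 -0.91] t 17.18 at [ 553.7 -251.7    1.9] yaw 99.2 gap 64.6 F [-0.7 -0.9  0.3] N rows 1
[-0.08, 0.12, 0.04] -0.006
```

View pics/s18.png

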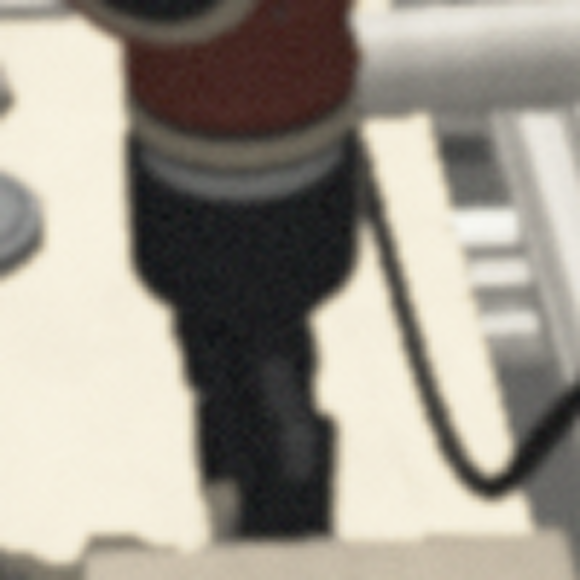

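```bash
python3 -m inch '[[6.5,[0,0.12,0],0],[6.5,[0,0.08,0.04],0],[6.5,[0,0,0],0]]'; python3 -m inch '[[5,[0,0,0],0],[4.6,[0,0,0],0],[4.4,[0,0,0],0]]' 40; python3 -m inch '[[3.5,[0,0,0],0],[3.5,[0,0,0],0],[3.5,[0,0,0],0]]' 40;python3 - <<'E'
from h import *
np.set_printoptions(suppress=True)
w=cam("wrist"); cv2.imwrite("pics/w19.png",w["frame"][:,:,::-1]); print(small(w,563.6,-250,12))
plan()
E
```

```text
time: 17.48
position: [555.4, -251.4, 1.4]
ee_rot: [2.018, 2.373, 0.003]
ft_force: [-0.3, 0.4, -0.2]
finger_gap: 65.0
time: 17.73
position: [555.3, -251.4, 1.3]
ee_rot: [2.018, 2.373, 0.003]
ft_force: [0.1, -0.3, 0.5]
finger_gap: 43.9
time: 17.98
position: [555.6, -251.6, 1.8]
ee_rot: [2.018, 2.373, 0.003]
ft_force: [-0.1, -0.4, -0.2]
finger_gap: 39.5
[array([ 564.04, -249.31,   17.49,    0.23]), array([ 563.74, -249.61,   13.28,    0.17])]
tilt deg xy [ 1.24 -0.92] t 18.03 at [ 555.6 -251.6    1.9] yaw 99.2 gap 39.5 F [-0.6  0.2 -0.6] N rows 1
[0.0, 0.0, -0.0] 0.0
```

View pics/w19.png

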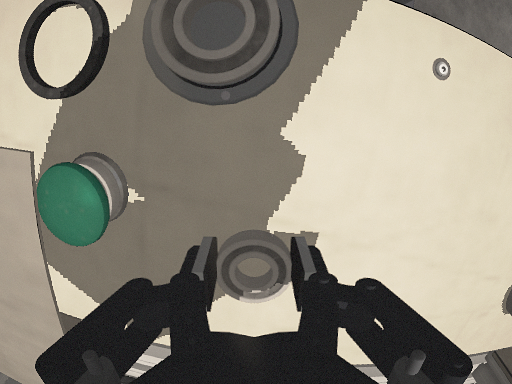

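S2 is gripped about 8.5 mm off the pad centreline, which is fine for a 0.08 kg ring. Backing out from the cable first, then lifting.

```bash
python3 -m inch '[[3.5,[0,-0.1,-0.3],0],[3.5,[0,-0.4,-0.3],0],[3.5,[0,-0.8,-0.2],0],[3.5,[0,-1.2,-0.2],0],[3.5,[0,-1.4,-0.3],0]]'; python3 -m inch '[[3.5,[-0.2,-1.5,-0.8],0],[3.5,[-0.5,-1.5,-1.0],0],[3.5,[-0.6,-1.5,-1.0],0],[3.5,[-0.6,-1.4,-0.8],0],[3.5,[-0.3,-1.0,-0.2],0]]'; python3 -c "
from h import *
plan(438,-286,50)
w=cam('wrist'); cv2.imwrite('pics/w20.png',w['frame'][:,:,::-1])"
```

```text
time: 18.45
position: [514.7, -257.1, 13.9]
ee_rot: [2.017, 2.376, 0.002]
ft_force: [0.6, -1.8, -1.1]
finger_gap: 39.6
time: 18.87
position: [439.5, -288.8, 51.0]
ee_rot: [2.02, 2.381, 0.0]
ft_force: [-0.2, -1.3, -1.5]
finger_gap: 39.6
tilt deg xy [ 0.85 -0.72] t 18.87 at [ 439.5 -288.8   51. ] yaw 99.4 gap 39.6 F [-0.2 -1.3 -1.5] N rows 1
[0.3, -0.1, 0.1] 0.0
```

View pics/w20.png

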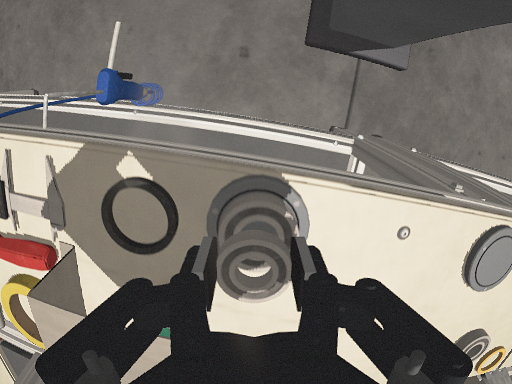

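```bash
sed -i 's/p\[0\]-0.9,p\[1\]+0.8,p\[2\]-dz+H/*(p+Rm@np.array([0.8,off-0.9,0]))[:2],p[2]-dz+H/; s/^s,Rm,p=tool(); w/off=float(a[6]) if len(a)>6 else 0.\ns,Rm,p=tool(); w/' lk.py; python3 -m inch '[[3.5,[0,0,0],0],[3.5,[0,0,0],0]]' >/dev/null; python3 lk.py small w21 446.65 -284.4 1.9 8.7
```

```text
[ 445.16 -286.98   17.47    0.23] [ 444.72 -287.31   13.19    0.19] target minus bearing 1.71 2.75
tilt deg xy [ 0.76 -0.69] t 19.13 at [ 436.7 -289.    50.1] yaw 99.2 gap 39.5 F [ 0.7 -0.3 -1.2] N rows 1
[0.22, 0.2, -0.0] 0.0
```

```bash
python3 -m inch '[[3.5,[0.1,0.05,0.3],0],[3.5,[0.1,0.05,0.6],0],[3.5,[0.05,0,0.5],0],[3.5,[0,0,0.3],0],[3.5,[0,0,0],0]]' >/dev/null; python3 lk.py small w22 446.65 -284.4 1.9 8.7
```

```text
[ 446.8  -281.97   17.42    0.25] [ 446.65 -282.19   13.28    0.19] target minus bearing -0.08 -2.32
tilt deg xy [ 0.65 -0.53] t 19.6 at [ 438.2 -284.2   29.4] yaw 99.4 gap 39.3 F [ 0.2 -0.6 -0.9] N rows 1
[-0.23, -0.04, -0.0] 0.0
```

```bash
python3 -m inch '[[3.5,[-0.2,-0.04,0],0],[3.5,[0,0,0],0]]' >/dev/null; python3 lk.py small w23 446.65 -284.4 1.9 8.7
```

```text
[ 446.84 -283.84   17.42    0.24] [ 446.63 -284.07   13.28    0.17] target minus bearing -0.09 -0.44
tilt deg xy [ 0.62 -0.5 ] t 19.82 at [ 438.3 -286.    29.1] yaw 99.4 gap 39.5 F [-0.5 -0.3 -1.2] N rows 1
[-0.05, -0.02, -0.0] 0.0
```

View pics/w23.png

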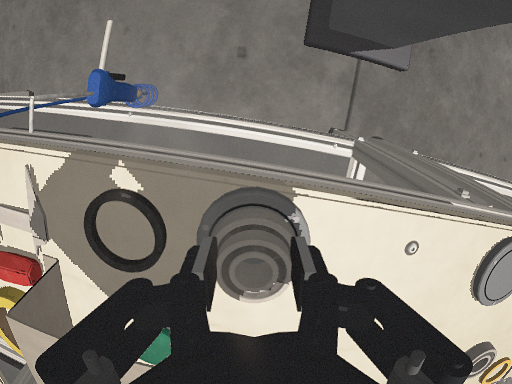

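```bash
python3 -m inch '[[3.5,[-0.03,-0.02,0.1],0],[3.5,[0,-0.02,0.08],0],[3.5,[0,0,0],0]]' ; python3 lk.py small w24 446.65 -284.4 1.9 8.7
```

```text
time: 20.07
position: [438.4, -287.0, 27.8]
ee_rot: [2.022, 2.384, 0.001]
ft_force: [-0.1, -0.2, -0.4]
finger_gap: 39.7
[ 446.94 -284.73   17.45    0.23] [ 446.73 -284.99   13.28    0.17] target minus bearing -0.19 0.46
tilt deg xy [ 0.69 -0.56] t 20.12 at [ 438.4 -287.    27.9] yaw 99.4 gap 39.8 F [ 1.   0.3 -0.3] N rows 1
[0.05, -0.01, -0.0] 0.0
```

```bash
python3 -m inch '[[3.5,[0.05,-0.02,0.07],0],[3.5,[0,-0.01,0.05],0],[3.5,[0,0,0],0]]' ; python3 lk.py small w25 446.65 -284.4 1.9 8.7
```

```text
time: 20.37
position: [438.2, -286.8, 27.0]
ee_rot: [2.022, 2.383, 0.001]
ft_force: [-0.0, 0.4, -0.9]
finger_gap: 39.3
[ 446.74 -284.51   17.45    0.24] [ 446.5  -284.79   13.27    0.17] target minus bearing 0.03 0.25
tilt deg xy [ 0.72 -0.59] t 20.42 at [ 438.2 -286.8   27. ] yaw 99.4 gap 39.5 F [ 0.5  0.  -0.8] N rows 1
[0.03, 0.01, -0.0] 0.0
```

```bash
python3 -m inch '[[3.5,[0.03,-0.01,0.06],0],[3.5,[0,0,0],0]]'; python3 lk.py small w26 446.65 -284.4 1.9 8.7
```

```text
time: 20.58
position: [438.3, -286.9, 27.0]
ee_rot: [2.021, 2.383, -0.0]
ft_force: [0.0, 0.9, 0.1]
finger_gap: 39.8
[ 446.87 -284.63   17.43    0.24] [ 446.68 -284.87   13.3     0.19] target minus bearing -0.12 0.35
tilt deg xy [ 0.76 -0.64] t 20.63 at [ 438.4 -286.9   27. ] yaw 99.4 gap 39.5 F [-0.1 -0.1 -0.5] N rows 1
[0.04, -0.01, -0.0] 0.0
```

z has stopped falling, so it's in contact at 0.4 mm off centre. Releasing.

```bash
python3 -m inch '[[4.4,[0.03,0,0],0],[4.8,[0,0,0],0],[5.2,[0,0,0],0],[5.6,[0,0,0],0],[5.6,[0,0,0],0]]'; python3 -m inch '[[5.6,[0,0,-0.4],0],[5.6,[0,0,-1],0],[5.6,[0,0,-1.6],0],[5.6,[0,0,-2.2],0],[5.6,[0,0,-2.2],0]]';python3 -m inch '[[5.6,[0,0,-1.6],0],[5.6,[0,0,-0.8],0],[5.6,[0,0,0],0]]'; python3 - <<'E'
from h import *
np.set_printoptions(suppress=True)
w=cam("wrist"); cv2.imwrite("pics/w27.png",w["frame"][:,:,::-1]); print("S",small(w,446.6,-284.5,37),"\nL",large(w,446.6,-284.5,25),"\nP",pad(w,446.6,-284.5))
plan(560,-10,140,90,n=12,vmax=25)
E
```

```text
time: 21.05
position: [438.6, -286.6, 27.1]
ee_rot: [2.021, 2.382, 0.0]
ft_force: [-0.1, 0.2, -0.5]
finger_gap: 56.3
time: 21.47
position: [434.2, -282.8, 99.6]
ee_rot: [2.029, 2.391, 0.001]
ft_force: [-0.1, 0.2, -0.1]
finger_gap: 55.9
time: 21.72
position: [436.7, -285.1, 133.0]
ee_rot: [2.021, 2.382, 0.001]
ft_force: [0.9, -0.2, -0.4]
finger_gap: 55.9
S [array([ 446.83, -284.38,   17.69,    0.1 ]), array([ 446.61, -284.79,   13.19,    0.16])] 
L [array([ 446.77, -284.18,   22.3 ,    0.23]), array([ 446.84, -285.  ,   17.73,    0.41])] 
P [array([ 447.26, -284.68,   28.94,    0.3 ]), array([ 447.54, -284.34,   27.56,    0.29])]
tilt deg xy [ 0.75 -0.61] t 21.77 at [ 436.6 -284.9  132.2] yaw 99.4 gap 55.9 F [-0.1 -0.4 -1. ] N rows 13
[1.93, 1.28, -0.06] 0.013
[1.95, 1.26, -0.06] 0.013
[1.96, 1.23, -0.06] 0.013
[1.98, 1.21, -0.06] 0.013
[1.99, 1.18, -0.06] 0.013
[2.01, 1.16, -0.06] 0.013
[2.02, 1.13, -0.06] 0.013
[2.04, 1.11, -0.06] 0.013
[2.05, 1.08, -0.06] 0.013
[2.06, 1.05, -0.06] 0.013
[2.08, 1.03, -0.06] 0.013
[2.09, 1.0, -0.06] 0.013
```

View pics/w27.png

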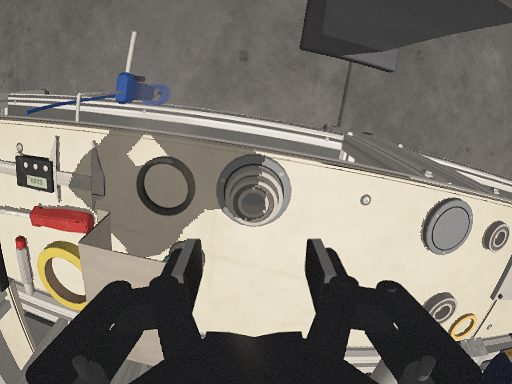

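The first set is stacked and centred to about 0.5 mm. Heading for L1: along y at x≈437, clear of the tube end, then forward.

```bash
python3 -m inch '[[7,[0.8,0.1,0],0.015],[7,[1.6,0.3,0],0.015],[7,[2.4,0.4,0],0.015],[7,[3,0.3,0],0.015],[7,[3,0.3,0],0.015]]'>/dev/null; python3 -m inch '[[7,[3,0.3,0],0.015],[7,[3,0.3,0],0.015],[7,[3,0.3,0],0.015],[7,[2.4,0.2,0],0.015],[7,[1.6,0.2,0],0.015]]'; python3 -m inch '[[7,[0.8,0.3,0],0],[7,[0.4,0.6,0],0]]'; python3 -c "
from h import *
plan(573,-2,140,90,n=12,vmax=25)"
```

```text
time: 22.6
position: [436.3, -36.6, 118.6]
ee_rot: [2.224, 2.218, -0.007]
ft_force: [-0.0, -0.1, 0.3]
finger_gap: 69.8
time: 22.77
position: [443.4, -21.4, 115.7]
ee_rot: [-2.218, -2.22, 0.011]
ft_force: [0.7, -0.2, -0.6]
finger_gap: 70.1
tilt deg xy [-0.41 -0.15] t 22.77 at [443.4 -21.4 115.7] yaw 90.1 gap 70.1 F [ 0.7 -0.2 -0.6] N rows 6
[0.32, 2.16, -0.41] 0.0
[0.32, 2.16, -0.41] 0.0
[0.32, 2.16, -0.41] 0.0
[0.32, 2.16, -0.41] 0.0
[0.32, 2.16, -0.41] 0.0
[0.32, 2.16, -0.41] 0.0
```

```bash
python3 -m inch '[[7,[0.2,1.2,0],0],[7,[0.3,1.8,0],0],[7,[0.4,2.4,0],0],[7,[0.4,2.4,0],0],[7,[0.3,2.0,0],0]]'>/dev/null; python3 -m inch '[[7,[0.2,1.4,0],0],[7,[0.1,0.8,0],0],[7,[0,0.4,0],0],[7,[0,0,0],0]]'; python3 - <<'E'
from h import *
np.set_printoptions(suppress=True)
w=cam("wrist"); cv2.imwrite("pics/w28.png",w["frame"][:,:,::-1]); q=large(w,572.7,-1.5); print(q,pad(w,451.7,-51.5)); m=(q[0]+q[1])/2
s,Rm,p=tool(); b=Rm@np.array([0.8,-0.9,0]); print("true L1",m[:2]-b[:2])
plan(m[0]-b[0],m[1]-b[1],50,90)
E
```

```text
time: 23.52
position: [574.2, -6.0, 106.0]
ee_rot: [-2.216, -2.214, 0.023]
ft_force: [-0.4, 0.5, -0.2]
finger_gap: 70.1
[array([573.33,  -0.72,  21.95,   0.16]), array([573.63,  -0.82,  16.16,   0.13])] [array([452.32, -51.26,  28.46,   0.08]), array([452.31, -51.07,  26.75,   0.16])]
true L1 [574.37923157  -1.57076927]
tilt deg xy [-0.99 -0.23] t 23.57 at [573.6  -6.  105.9] yaw 90.0 gap 70.1 F [-0.2  0.4 -0.2] N rows 2
[0.22, 0.04, 2.8] -0.0
[0.22, 0.04, 2.8] -0.0
```

View pics/w28.png

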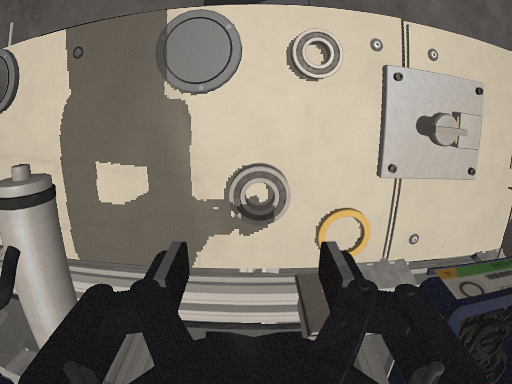

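```bash
python3 -m inch '[[7,[0.2,0,0.5],0],[7,[0.2,0,1],0],[7,[0.1,0,1.5],0],[7,[0.1,-0.1,1.8],0],[7,[0,-0.1,1.6],0]]'>/dev/null; python3 -m inch '[[7,[0,-0.1,1.0],0],[7,[0,0,0.5],0],[7,[0,0,0],0]]'; python3 - <<'E'
from h import *
np.set_printoptions(suppress=True)
w=cam("wrist"); q=large(w,573.4,-0.8); print(q); m=(q[0]+q[1])/2
s,Rm,p=tool(); b=Rm@np.array([0.8,-0.9,0]); print("true L1",m[:2]-b[:2])
plan(m[0]-b[0],m[1]-b[1],3,90)
E
```

```text
time: 24.23
position: [563.8, -0.0, 20.5]
ee_rot: [-2.216, -2.212, 0.025]
ft_force: [0.3, -0.2, 0.2]
finger_gap: 70.1
[array([573.36,  -0.74,  21.76,   0.24]), array([573.24,  -0.78,  16.37,   0.16])]
true L1 [574.19828757  -1.56180688]
tilt deg xy [-1.07 -0.23] t 24.28 at [564.  -0.  21.] yaw 89.9 gap 70.2 F [-0.2  0.2 -0.2] N rows 1
[-0.15, 1.02, 1.8] -0.002
```

```bash
python3 -m inch '[[7,[0,0.3,0.4],0],[7,[-0.05,0.3,0.6],0],[7,[-0.05,0.3,0.5],0],[7,[0,0.15,0.2],0],[7,[0,0,0],0]]'; python3 -c "
from h import *
plan(573.6,-1.6,3,90)"
```

```text
time: 24.7
position: [578.2, -1.6, 5.7]
ee_rot: [-2.22, -2.216, 0.018]
ft_force: [-0.6, -0.1, 1.1]
finger_gap: 70.0
tilt deg xy [-0.68 -0.28] t 24.7 at [578.2  -1.6   5.7] yaw 89.9 gap 70.0 F [-0.6 -0.1  1.1] N rows 1
[0.0, -0.46, 0.27] -0.002
```

```bash
python3 -m inch '[[7,[0,-0.3,0.2],0],[7,[0,-0.15,0.1],0],[7,[0,0,0],0]]'; python3 lk.py large w29 574 -1 3
```

```text
time: 24.95
position: [574.2, -1.8, 2.9]
ee_rot: [-2.221, -2.216, 0.018]
ft_force: [0.4, 0.3, 0.9]
finger_gap: 70.2
[573.06  -0.73  21.63   0.13] [573.61  -0.79  16.2    0.1 ] target minus bearing 0.66 -0.24
tilt deg xy [-0.63 -0.29] t 25.0 at [574.2  -1.8   3. ] yaw 89.9 gap 70.0 F [-0.  -1.4 -0.1] N rows 1
[-0.02, 0.07, -0.0] 0.0
```

View pics/w29.png

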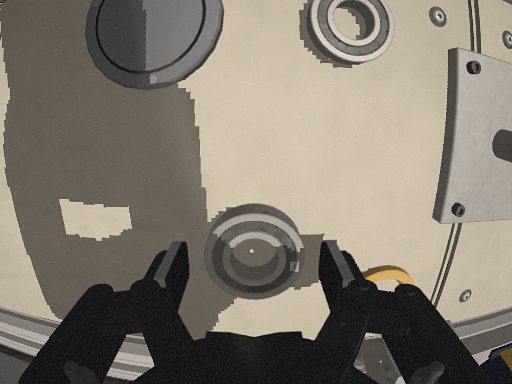

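L1 lies between the fingers at about (254,250), and the yellow ring at (390,275) is clear. Closing and lifting.

```bash
python3 -m inch '[[4.5,[0,0,0],0],[4.5,[0,0,0],0],[4.5,[0,0,0],0],[4.5,[0,0,0],0],[4.5,[0,0,0],0]]' 50;  python3 lk.py large w30 574 -1 3; python3 -m inch '[[4.5,[0,0,-0.4],0],[4.5,[0,-0.2,-0.8],0],[4.5,[0,-0.5,-1.2],0],[4.5,[0,-0.9,-1],0],[4.5,[-0.2,-1.2,-0.5],0]]'; python3 -m inch '[[4.5,[-0.4,-1.5,-0.1],0],[4.5,[-0.6,-1.6,0],0],[4.5,[-0.7,-1.6,0],0],[4.5,[-0.7,-1.4,0],0],[4.5,[-0.7,-1.0,0],0]]'; python3 st.py
```

```text
time: 25.42
position: [574.3, -1.6, 3.7]
ee_rot: [-2.221, -2.217, 0.017]
ft_force: [1.4, 0.2, -0.9]
finger_gap: 49.6
[572.68  -0.92  21.45   0.08] [573.24  -0.93  16.09   0.15] target minus bearing 1.04 -0.07
tilt deg xy [-0.59 -0.28] t 25.47 at [574.3  -1.6   3.7] yaw 89.9 gap 48.8 F [ 0.7 -0.3 -1. ] N rows 1
[-0.01, 0.1, -0.0] 0.0
time: 25.88
position: [545.2, -3.2, 43.9]
ee_rot: [-2.218, -2.215, 0.02]
ft_force: [-0.3, -0.6, -1.7]
finger_gap: 49.3
time: 26.3
position: [472.8, -34.3, 51.3]
ee_rot: [-2.219, -2.221, 0.014]
ft_force: [0.7, -0.4, -1.2]
finger_gap: 49.6
tilt deg xy [-0.44 -0.3 ] t 26.3 at [472.8 -34.3  51.3] yaw 90.1 gap 49.6 F [ 0.7 -0.4 -1.2] N rows 1
[0.0, 0.0, -0.0] 0.0
```

```bash
python3 -m inch '[[4.5,[-0.6,-0.6,0],0],[4.5,[-0.4,-0.3,0],0],[4.5,[-0.1,0,0],0],[4.5,[0,0,0],0]]' >/dev/null; python3 lk.py large w31 451.9 -51.3 3.5; python3 - <<'E'
from h import *
np.set_printoptions(suppress=True)
print(pad(cam("wrist"),451.9,-51.3))
E
```

```text
[460.72 -46.15  21.56   0.12] [461.27 -46.1   16.19   0.13] target minus bearing -9.1 -5.17
tilt deg xy [-0.34 -0.33] t 26.68 at [462.2 -46.7  52.9] yaw 90.0 gap 49.4 F [-0.2  0.1 -1.5] N rows 1
[-0.53, -0.92, -0.0] 0.0
[array([452.17, -51.13,  28.42,   0.15]), array([452.11, -51.1 ,  26.8 ,   0.15])]
```

View pics/w31.png

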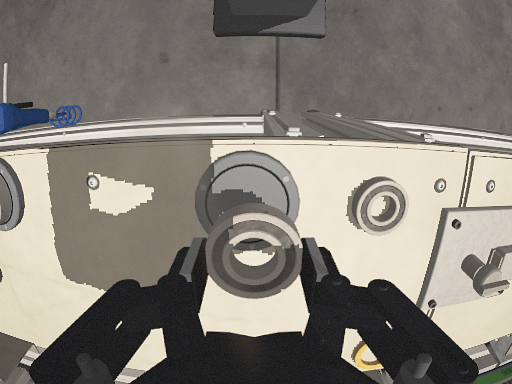

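```bash
python3 -m inch '[[4.5,[-0.15,-0.3,0.4],0],[4.5,[-0.2,-0.4,0.8],0],[4.5,[-0.1,-0.3,0.9],0],[4.5,[0,-0.1,0.6],0],[4.5,[0,0,0],0]]' >/dev/null; python3 lk.py large w32 452.1 -51.1 3.5
```

```text
[449.59 -50.24  21.56   0.13] [450.11 -50.23  16.17   0.14] target minus bearing 2.25 -0.87
tilt deg xy [-0.38 -0.31] t 27.2 at [451.  -50.9  23.2] yaw 90.1 gap 49.5 F [-0.3  0.5 -2.3] N rows 1
[-0.09, 0.22, -0.0] 0.0
```

```bash
python3 -m inch '[[4.5,[-0.08,0.15,0.3],0],[4.5,[0,0.05,0.25],0],[4.5,[0,0,0.1],0],[4.5,[0,0,0],0]]' ; python3 lk.py large w33 452.1 -51.1 3.5
```

```text
time: 27.53
position: [453.4, -51.8, 15.9]
ee_rot: [-2.219, -2.222, 0.013]
ft_force: [0.8, -0.1, -1.0]
finger_gap: 49.9
[452.2  -51.12  21.56   0.12] [452.72 -51.08  16.2    0.12] target minus bearing -0.36 -0.0
tilt deg xy [-0.35 -0.3 ] t 27.58 at [453.6 -51.9  16.1] yaw 90.1 gap 49.0 F [ 0.2 -0.8 -1.5] N rows 1
[0.0, -0.05, -0.0] 0.0
```

```bash
python3 -m inch '[[4.5,[0,-0.05,0.15],0],[4.5,[0,0,0.1],0],[4.5,[0,0,0],0]]' ; python3 lk.py large w34 452.1 -51.1 3.5;python3 -m inch '[[4.5,[0,-0.04,0.1],0],[4.5,[0,0,0],0]]' ; python3 lk.py large w35 452.1 -51.1 3.5
```

```text
time: 27.83
position: [453.7, -52.0, 14.1]
ee_rot: [2.219, 2.223, -0.012]
ft_force: [-0.0, 0.8, -1.6]
finger_gap: 49.7
[452.4  -51.26  21.59   0.11] [452.95 -51.25  16.18   0.13] target minus bearing -0.57 0.15
tilt deg xy [-0.27 -0.33] t 27.88 at [453.8 -52.   14.2] yaw 90.1 gap 49.6 F [ 0.5  0.3 -2.3] N rows 1
[0.02, -0.06, -0.0] 0.0
time: 28.05
position: [454.0, -52.1, 13.9]
ee_rot: [2.218, 2.222, -0.01]
ft_force: [-0.2, -0.1, -1.4]
finger_gap: 49.4
[452.65 -51.39  21.57   0.12] [453.24 -51.38  16.19   0.12] target minus bearing -0.84 0.29
tilt deg xy [-0.18 -0.35] t 28.1 at [454.1 -52.2  13.9] yaw 90.1 gap 49.8 F [-0.   0.5 -1.4] N rows 1
[0.03, -0.09, -0.0] 0.0
```

```bash
python3 -m inch '[[4.5,[0.03,-0.08,-0.04],0],[4.5,[0,-0.02,0],0],[4.5,[0,0,0],0]]' ; python3 lk.py large w36 452.1 -51.1 3.5
```

```text
time: 28.35
position: [452.8, -51.8, 14.1]
ee_rot: [2.218, 2.222, -0.01]
ft_force: [-0.7, -0.9, -1.1]
finger_gap: 49.1
[451.43 -51.08  21.59   0.1 ] [451.98 -51.07  16.19   0.12] target minus bearing 0.39 -0.02
tilt deg xy [-0.19 -0.35] t 28.4 at [452.8 -51.8  14.1] yaw 90.1 gap 49.4 F [ 0.1 -1.  -1.2] N rows 1
[-0.0, 0.04, -0.0] 0.0
```

View pics/w36.png

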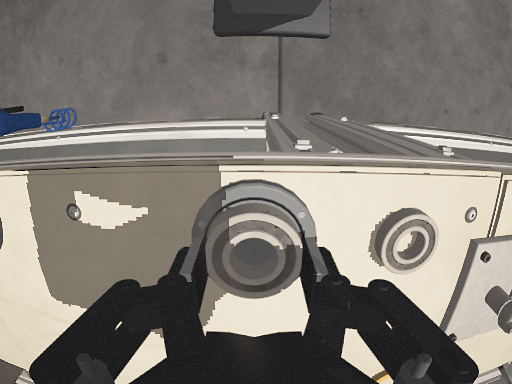

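Centred to about 0.4 mm and seated. Releasing and backing up.

```bash
python3 -m inch '[[5.4,[0,0.03,0.03],0],[6,[0,0,0],0],[6.5,[0,0,0],0],[6.5,[0,0,0],0],[6.5,[0,0,-0.4],0]]'; python3 -m inch '[[6.5,[0,0,-0.9],0],[6.5,[0,0,-1.5],0],[6.5,[0,0,-2],0],[6.5,[0,0,-1.5],0],[6.5,[0,0,-0.8],0]]'; python3 -m inch '[[6.5,[0,0,0],0]]'>/dev/null; python3 - <<'E'
from h import *
np.set_printoptions(suppress=True)
w=cam("wrist"); cv2.imwrite("pics/w37.png",w["frame"][:,:,::-1]); print("L",large(w,452,-51,25),"\nP",pad(w,452,-51)); print("S1",small(w,454,37))
plan(454,37,80,90)
E
```

```text
time: 28.82
position: [453.3, -51.8, 18.0]
ee_rot: [2.218, 2.222, -0.01]
ft_force: [0.6, -0.3, -0.5]
finger_gap: 64.9
time: 29.23
position: [452.4, -51.1, 88.8]
ee_rot: [-2.219, -2.223, 0.013]
ft_force: [0.2, 0.3, 0.3]
finger_gap: 65.2
L [array([451.93, -51.03,  21.82,   0.14]), array([452.36, -51.  ,  16.21,   0.09])] 
P [array([452.  , -51.21,  28.45,   0.23]), array([457.79, -51.03,  27.59,   0.22])]
S1 [array([451.9 ,  35.87,  18.91,   0.43]), array([455.07,  35.64,  11.83,   0.47])]
tilt deg xy [-0.13 -0.37] t 29.37 at [453.8 -51.5  91. ] yaw 90.1 gap 65.1 F [ 0.1  0.5 -0.9] N rows 3
[2.95, 0.01, 0.37] 0.001
[2.95, 0.01, 0.37] 0.001
[2.95, 0.01, 0.37] 0.001
```

View pics/w37.png

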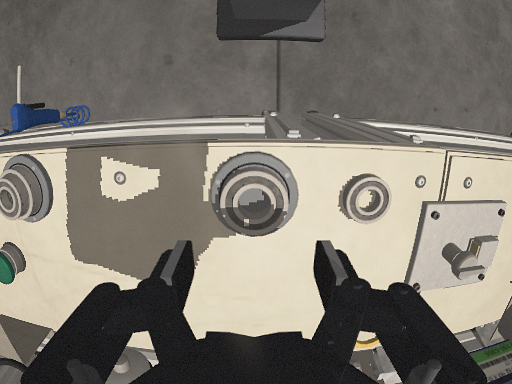

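L1 is centred on pad_1 (452.1,−51.0 against 452.0,−51.2). The S1 fit is poor, so I'll view it enlarged.

```bash
python3 -m inch '[[6,[0.8,0,0],0],[6,[1.8,0,0],0],[6,[2.4,0,0],0],[6,[1.8,0,0],0],[6,[1.0,0,0],0]]'; python3 -m inch '[[6,[0.4,0,0],0],[6,[0,0,0],0],[6,[0,0,0],0]]'; python3 - <<'E'
from h import *
np.set_printoptions(suppress=True)
w=cam("wrist"); im=rect(w,454,40,12,40,7); 
for k in range(0,80,10): cv2.putText(im,str(int(80-k)),(k*7,10),0,0.35,(0,0,255),1); cv2.line(im,(k*7,0),(k*7,560),(0,0,255),1); cv2.line(im,(0,k*7),(560,k*7),(0,0,255),1)
cv2.imwrite("pics/r38.png",im)
for y0 in (38,40,42,44): print(small(w,454,y0))
plan()
E
```

```text
time: 29.78
position: [451.2, 29.4, 86.7]
ee_rot: [-2.225, -2.215, 0.015]
ft_force: [1.1, 0.0, -0.4]
finger_gap: 60.2
time: 30.03
position: [448.6, 36.5, 83.3]
ee_rot: [-2.217, -2.216, 0.021]
ft_force: [0.2, 0.5, 0.0]
finger_gap: 59.9
[array([449.01,  40.46,  17.4 ,   0.64]), array([450.35,  37.72,  12.39,   0.56])]
[array([449.2 ,  40.43,  17.49,   0.55]), array([450.31,  37.8 ,  12.31,   0.54])]
[array([454.06,  45.64,  17.63,   0.19]), array([454.38,  45.54,  13.07,   0.09])]
[array([454.06,  45.64,  17.63,   0.19]), array([454.38,  45.54,  13.07,   0.09])]
tilt deg xy [-0.83 -0.24] t 30.08 at [448.5  36.4  83.3] yaw 90.0 gap 60.0 F [0.  0.2 0.7] N rows 1
[0.0, 0.0, -0.0] 0.0
```

View pics/r38.png

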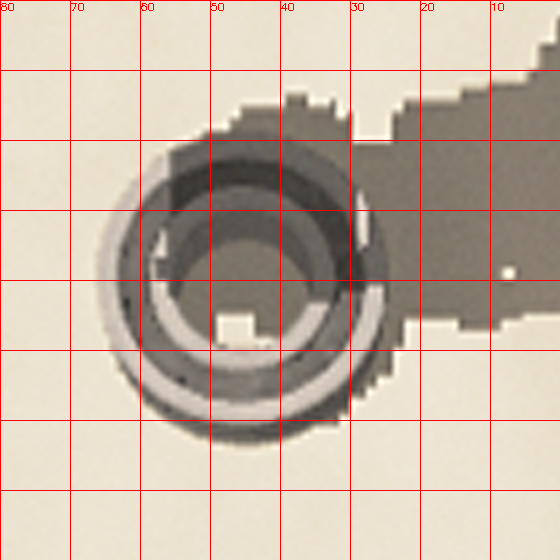

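The crop shows S1's outer ring spanning y 66…25, so its centre is at y≈45.5. That matches the good fit at (454.2,45.6). Descending with a 60 mm opening.

```bash
python3 -m inch '[[6,[0.2,0.1,0.4],0],[6,[0.3,0.1,0.9],0],[6,[0.3,0.1,1.4],0],[6,[0.1,0,1.6],0],[6,[0,0,1.2],0]]'>/dev/null; python3 -m inch '[[6,[0,0,0.6],0],[6,[0,0,0.2],0],[6,[0,0,0],0]]'; python3 -c "
from h import *
w=cam('wrist'); print(small(w,454.2,45.6)); plan(454.4,44.9,2,90)"
```

```text
time: 30.75
position: [451.1, 43.0, 14.4]
ee_rot: [-2.225, -2.208, 0.021]
ft_force: [0.2, 0.2, -0.2]
finger_gap: 60.2
[array([4.5384e+02, 4.5510e+01, 1.7350e+01, 1.1000e-01]), array([4.5423e+02, 4.5520e+01, 1.3100e+01, 1.6000e-01])]
tilt deg xy [-0.82 -0.26] t 30.8 at [451.2  43.   14.7] yaw 89.6 gap 60.1 F [0.3 0.  0.2] N rows 1
[0.2, 0.32, 1.27] -0.007
```

```bash
python3 -m inch '[[6,[0.1,0.1,0.4],0],[6,[0.1,0.1,0.5],0],[6,[0,0.05,0.3],0],[6,[0,0,0],0]]'; python3 -c "
from h import *
w=cam('wrist'); print(small(w,454.2,45.6)); plan(454.4,44.9,1.9,90);cv2.imwrite('pics/w39.png',w['frame'][:,:,::-1])"
```

```text
time: 31.13
position: [456.0, 44.8, 3.8]
ee_rot: [-2.228, -2.21, 0.016]
ft_force: [-0.4, 0.3, 0.6]
finger_gap: 60.1
[array([4.5387e+02, 4.5510e+01, 1.7340e+01, 1.2000e-01]), array([4.5439e+02, 4.5620e+01, 1.3060e+01, 1.2000e-01])]
tilt deg xy [-0.53 -0.27] t 31.18 at [456.1  44.8   4.1] yaw 89.5 gap 59.6 F [ 0.1  1.2 -0.3] N rows 1
[0.01, -0.17, 0.22] -0.008
```

View pics/w39.png

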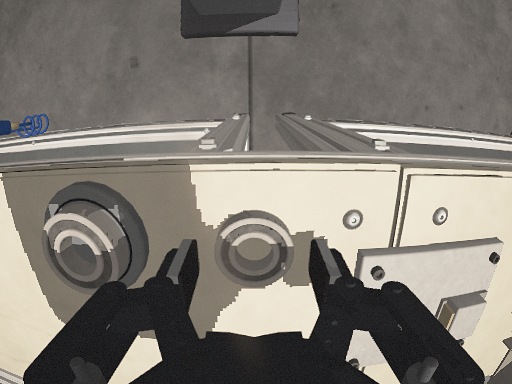

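```bash
python3 -m inch '[[6,[0,-0.12,0.2],0],[6,[0,-0.05,0.05],0],[6,[0,0,0],0]]'; python3 -m inch '[[3.5,[0,0,0],0],[3.5,[0,0,0],0],[3.5,[0,0,0],0],[3.5,[0,0,0],0],[3.5,[0,0,0],0]]' 40; python3 lk.py small w40 452 -51.1 1.5; python3 -m inch '[[3.5,[0,0,-0.4],0],[3.5,[0,0,-0.8],0],[3.5,[-0.2,0,-1.1],0],[3.5,[-0.5,0,-1.2],0],[3.5,[-1,0,-0.8],0]]';  python3 -m inch '[[3.5,[-1.4,0,-0.3],0],[3.5,[-1.5,0,0],0],[3.5,[-1.5,0,0],0],[3.5,[-1.2,0,0],0],[3.5,[-0.8,0,0],0]]'; python3 st.py
```

```text
time: 31.43
position: [454.8, 44.8, 1.9]
ee_rot: [-2.229, -2.211, 0.014]
ft_force: [0.3, 0.2, 0.6]
finger_gap: 60.0
time: 31.85
position: [455.1, 44.8, 2.5]
ee_rot: [-2.229, -2.212, 0.013]
ft_force: [-0.5, -0.8, -1.3]
finger_gap: 39.7
[453.43  45.49  17.19   0.04] [453.94  45.59  13.03   0.14] target minus bearing -1.69 -96.64
tilt deg xy [-0.41 -0.28] t 31.9 at [455.1  44.8   2.5] yaw 89.5 gap 40.2 F [-0.2 -0.8 -0.5] N rows 3
[-3.22, -0.03, -0.0] 0.0
[-3.22, -0.03, -0.0] 0.0
[-3.22, -0.03, -0.0] 0.0
time: 32.32
position: [452.5, 28.7, 45.8]
ee_rot: [-2.223, -2.21, 0.02]
ft_force: [0.9, -0.4, -0.5]
finger_gap: 39.2
time: 32.73
position: [455.1, -40.3, 55.8]
ee_rot: [2.225, 2.216, -0.012]
ft_force: [0.3, -0.4, -1.1]
finger_gap: 40.1
tilt deg xy [-0.26 -0.38] t 32.73 at [455.1 -40.3  55.8] yaw 89.8 gap 40.1 F [ 0.3 -0.4 -1.1] N rows 1
[0.0, 0.0, -0.0] 0.0
```

View pics/w40.png

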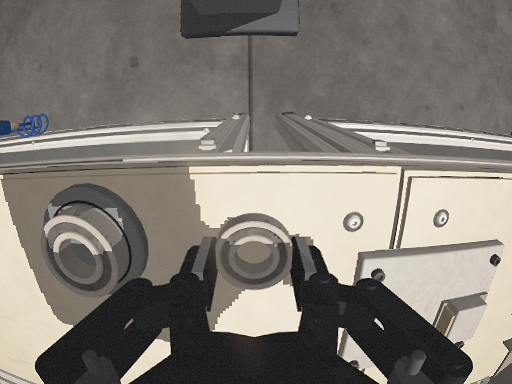

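```bash
python3 -m inch '[[3.5,[-0.5,0,0.2],0],[3.5,[-0.3,0,0.4],0],[3.5,[0,0,0.6],0],[3.5,[0,0,0.4],0],[3.5,[0,0,0],0]]'>/dev/null; python3 lk.py small w41 452.1 -51.05 2
```

```text
[453.73 -49.97  17.24   0.07] [454.24 -49.89  13.08   0.12] target minus bearing -1.88 -1.12
tilt deg xy [-0.19 -0.38] t 33.2 at [455.1 -50.6  39.5] yaw 89.6 gap 39.6 F [ 0.2  0.6 -0.4] N rows 1
[-0.12, -0.19, -0.0] 0.0
```

View pics/w41.png

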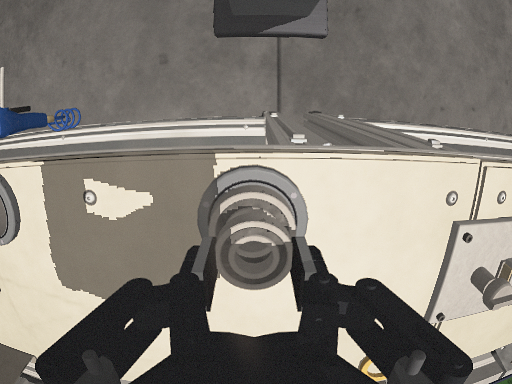

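```bash
python3 -m inch '[[3.5,[-0.1,-0.15,0.3],0],[3.5,[0,-0.05,0.35],0],[3.5,[0,0,0.15],0],[3.5,[0,0,0],0]]'>/dev/null; python3 lk.py small w42 452.1 -51.05 2
```

```text
[451.12 -49.65  17.24   0.08] [451.67 -49.57  13.07   0.12] target minus bearing 0.71 -1.44
tilt deg xy [-0.26 -0.34] t 33.58 at [452.5 -50.3  30.1] yaw 89.8 gap 39.9 F [-0.2 -0.1 -1.5] N rows 1
[-0.14, 0.06, -0.0] 0.0
```

```bash
python3 -m inch '[[3.5,[-0.14,0.03,0.1],0],[3.5,[0,0,0.08],0],[3.5,[0,0,0],0]]'>/dev/null; python3 lk.py small w43 452.1 -51.05 2
```

```text
[451.77 -51.09  17.24   0.07] [452.29 -50.99  13.09   0.17] target minus bearing 0.07 -0.01
tilt deg xy [-0.21 -0.36] t 33.88 at [453.2 -51.8  28.6] yaw 89.8 gap 40.0 F [-0.6 -0.  -1.4] N rows 1
[0.0, 0.0, -0.0] 0.0
```

```bash
python3 -m inch '[[3.5,[0,-0.03,0.08],0],[3.5,[0,0,0.06],0],[3.5,[0,0,0],0]]'; python3 lk.py small w44 452.1 -51.05 2;python3 -m inch '[[3.5,[0.02,-0.03,0.07],0],[3.5,[0,0,0],0]]'; python3 lk.py small w45 452.1 -51.05 2
```

```text
time: 34.13
position: [453.2, -52.0, 27.5]
ee_rot: [2.224, 2.215, -0.01]
ft_force: [0.3, 0.3, -1.9]
finger_gap: 39.8
[451.85 -51.28  17.25   0.08] [452.4  -51.17  13.08   0.13] target minus bearing -0.02 0.18
tilt deg xy [-0.17 -0.37] t 34.18 at [453.2 -52.   27.5] yaw 89.8 gap 39.8 F [ 0.3  0.5 -1.6] N rows 1
[0.02, -0.0, -0.0] 0.0
time: 34.35
position: [453.5, -52.0, 27.6]
ee_rot: [2.223, 2.215, -0.01]
ft_force: [-0.3, 1.2, 0.1]
finger_gap: 39.6
[452.11 -51.35  17.24   0.07] [452.64 -51.24  13.06   0.12] target minus bearing -0.27 0.25
tilt deg xy [-0.11 -0.4 ] t 34.4 at [453.6 -52.   27.6] yaw 89.8 gap 39.9 F [ 0.5  0.7 -0.9] N rows 1
[0.02, -0.03, -0.0] 0.0
```

Contact: z holds at 27.5 and the offset is under 0.4 mm. Releasing.

```bash
python3 -m inch '[[4.4,[0.02,-0.02,0],0],[4.8,[0,0,0],0],[5.2,[0,0,0],0],[5.8,[0,0,0],0],[5.8,[0,0,0],0]]'; python3 -m inch '[[5.8,[0,0,-0.4],0],[5.8,[0,0,-1],0],[5.8,[0,0,-1.6],0],[5.8,[0,0,-2.2],0],[5.8,[0,0,-2.2],0]]';python3 -m inch '[[5.8,[0,0,-1.6],0],[5.8,[0,0,-0.8],0],[5.8,[0,0,0],0]]'; python3 - <<'E'
from h import *
np.set_printoptions(suppress=True)
w=cam("wrist"); cv2.imwrite("pics/w46.png",w["frame"][:,:,::-1]); print("S",small(w,452,-51,37),"\nL",large(w,452,-51,25),"\nP",pad(w,452,-51))
plan(400,-160,200)
E
```

```text
time: 34.82
position: [453.5, -51.8, 27.5]
ee_rot: [2.223, 2.214, -0.009]
ft_force: [0.5, 0.1, 0.5]
finger_gap: 57.9
time: 35.23
position: [449.2, -50.1, 100.3]
ee_rot: [-2.221, -2.212, 0.019]
ft_force: [0.2, -0.4, 0.2]
finger_gap: 58.1
time: 35.48
position: [453.0, -50.8, 133.4]
ee_rot: [2.223, 2.215, -0.009]
ft_force: [0.2, -0.3, 0.2]
finger_gap: 58.1
S [array([452.76, -51.15,  17.6 ,   0.19]), array([453.11, -51.26,  13.03,   0.06])] 
L [array([452.38, -51.02,  22.12,   0.24]), array([452.55, -51.09,  17.83,   0.36])] 
P [array([451.88, -51.15,  28.38,   0.29]), array([454.27, -51.52,  28.7 ,   0.39])]
tilt deg xy [-0.14 -0.38] t 35.53 at [452.7 -50.8 132.6] yaw 89.8 gap 57.9 F [-0.6  0.7  1.1] N rows 4
[-2.74, -1.31, -1.68] 0.0
[-2.74, -1.31, -1.68] 0.0
[-2.74, -1.31, -1.68] 0.0
[-2.74, -1.31, -1.68] 0.0
```

View pics/w46.png

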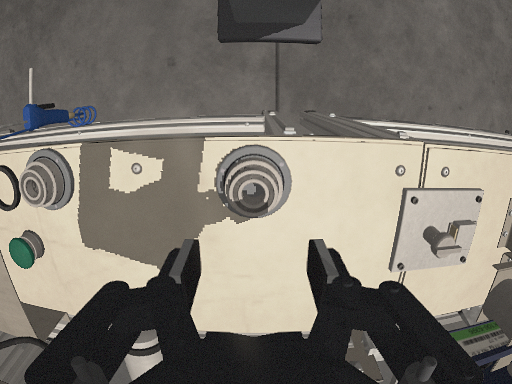

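Both sets look right. I'll move the arm aside (back and to +y, high) for an independent check with the fixed cameras.

```bash
python3 -m inch '[[5.8,[0,-0.3,-1],0],[5.8,[1,-0.6,-1.8],0],[5.8,[2,-1,-1.8],0],[5.8,[2.8,-1,-1.4],0],[5.8,[3,-1,-1],0]]'>/dev/null; python3 -m inch '[[5.8,[3,-1,0],0],[5.8,[3,-1,0],0],[5.8,[2.4,-0.8,0],0],[5.8,[1.4,-0.4,0],0],[5.8,[0,0,0],0]]'; python3 - <<'E'
from h import *
np.set_printoptions(suppress=True)
t=cam("top"); cv2.imwrite("pics/t47.png",t["frame"][:,:,::-1]); s=cam("side"); cv2.imwrite("pics/s47.png",s["frame"][:,:,::-1])
a=[cv2.resize(rect(t,x,y,z,45,4),(390,390)) for x,y,z in [(452,-51,25),(446.7,-284.5,25)]]; cv2.imwrite("pics/r47.png",np.hstack(a))
for n,x,y in (("1",452,-51.2),("2",446.7,-285)):
    print(n,"S",small(t,x,y,37),"\nL",large(t,x,y,25),"\nP",pad(t,x,y))
E
```

```text
time: 36.37
position: [373.5, 142.8, 200.1]
ee_rot: [-2.224, -2.202, 0.025]
ft_force: [0.3, -0.2, 0.1]
finger_gap: 57.7
1 S [array([452.85, -52.19,  17.74,   0.23]), array([452.76, -52.  ,  13.25,   0.16])] 
L [array([450.38, -52.28,  20.97,   0.34]), array([453.08, -50.58,  13.54,   0.06])] 
P [array([451.76, -51.72,  29.4 ,   0.37]), array([451.95, -50.92,  26.61,   0.41])]
2 S [array([ 446.41, -285.4 ,   17.85,    0.25]), array([ 446.64, -285.23,   13.1 ,    0.14])] 
L [array([ 445.37, -283.96,   21.24,    0.31]), array([ 446.36, -282.49,   17.08,    0.43])] 
P [array([ 446.36, -286.25,   29.25,    0.35]), array([ 446.71, -286.9 ,   26.27,    0.28])]
```

View pics/t47.png

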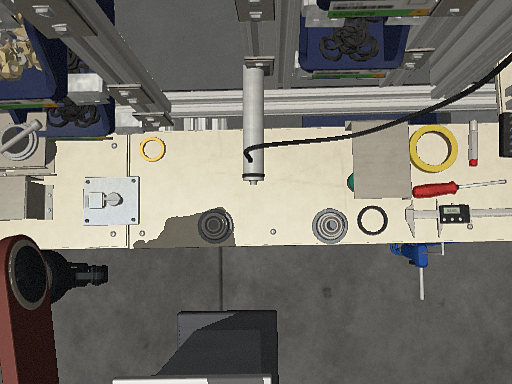

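View pics/r47.png

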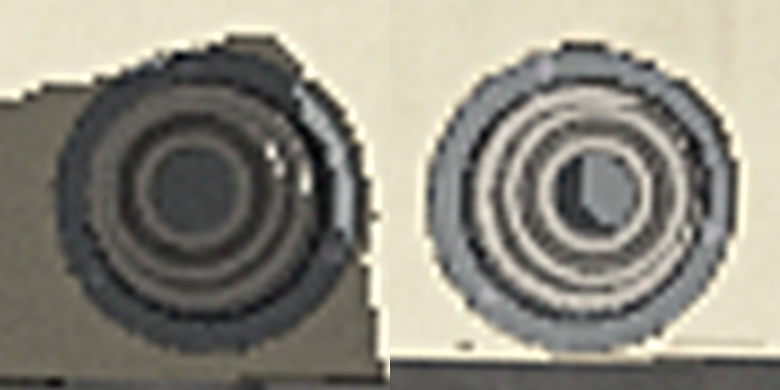

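View pics/s47.png

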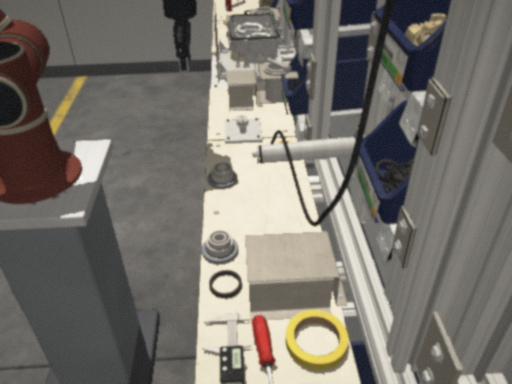

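The top view shows both stacks concentric at (215,226) and (330,226), with the yellow ring at (152,149) and lip seal at (372,220) unmoved. The side view shows both stacks level. Handing in.

```bash
python3 -c "
from station import env,order
print(order.sign_off()); print(env.observe()['time'])"
```

```text
the job is handed in; nothing more can be done
None
the job is handed in; nothing more can be done
```

Both bearing sets are made up and handed in at about 36.5 s of the 109 s allowed. Each pad has a large bearing laid flat, with a small bearing flat on top. The arm was clear of everything at the end.

**Last checks:**
- **pad_2 set:** both cameras put the bearings within about 0.5–1 mm of the pad centre.
- **pad_1 set:** the large bearing is within about 0.5 mm. The small one measured about 0.8 mm off centre by the wrist camera and about 1.3 mm by the top camera. I left it, since the difference is within the 2 mm calibration.
- **Unreliable readings:** with the small bearings in place, the top-camera ring fits on the large bearings and pads were poor. I relied on the fits taken before stacking and on the pictures.
- **Parts to be left alone:** the yellow spacer ring and black lip seal look unmoved in the top view. The stacks look level in the side view.

**During the run:**
- **Tilt:** an early fast descent tilted the tool about 3°. I corrected it to about 1° before the first grasp.
- **Cable:** one small bearing lay close under the hanging cable, so I gripped it about 8.5 mm off the finger centreline. The wrist force showed no sign of touching the cable.

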